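# Set the guarded voltage selector of a classroom power unit

## Robot

A 7-joint arm with a two-finger parallel gripper is mounted at the origin on the work surface. World frame = base frame: x ahead of the robot, y to its left, z up, the work surface at z = 0. Lengths are in m, angles in rad, forces in N, time in s.
With the tool pointing down it reaches from about 0.35 to 0.9 m from the base axis. Payload 8.1 kg.
Tool frame: the origin (TCP) lies midway between the tips of the shut fingers; the grasp point (between the pads) lies grip_depth behind it (grip_depth is the distance from the TCP to the grasp point, in m); x points along the fingers, y is the direction in which the jaws open and shut, and the axes are right-handed (so a half turn about x gives the same grasp; the last joint's range is limited). The gripper opens to 85 mm and grips with 20 to 120 N. Pads are 22 mm wide; open, the fingers measure 114 mm over their backs; the gripper's body (76 mm by 85 mm) begins 54 mm behind the grasp point. The pads swing forward as they close: fully open they stand 13 mm farther back than shut.
Start: joints at [1.036, 0.434, 0.025, 1.573, -0.012, 1.134, -0.075], TCP at [0.262, -0.568, 0.231] pointing down, gripper open.
Joint ranges: [-2.62, 2.62], [-0.44, 2.09], [-1.27, 1.32], [0.08, 2.57], [-1.32, 4.46], [0.12, 2], [-2.74, 2.74]. Speed limits (rad/s): [2.22, 2.22, 3.01, 3.01, 3.14, 3.14, 3.14].

## Interface

Orientations are given as a rotation vector (axis times angle).
In Python, from cell import * gives the robot as it stands. The module is installed in compiled form; this text tells all that it offers.
- The arm moves only by the tool servo_tool, never from a script. Its arguments are lists of equal length, an entry for each row: "linear": the shift along the tool's x, y, z in m, a list of three; "rot": the turn, a rotation vector about the tool's x, y, z in rad, a list of three. In form: {"linear": [[tx, ty, tz], ...], "rot": [[wx, wy, wz], ...]}. A call has 1 to 20 rows; each row shifts and turns the commanded pose from where the row before left it, along the tool's axes as they then stand; what a row does not reach is not made up. A row lasts 1/10 s, in which the tool goes at most 50 mm and 8.59 degrees, less where a joint would pass 70% of its speed; a pose out of reach is approached as far as the arm can. A call with a gripper value outside its range is refused whole. "gripper" is the closure, from 0 (fully open) to 1 (shut), set as the call begins (left out, the last holds). The fingers move at their own pace and stop on an object; "force" is the grip in N (left out, the last holds). Time passes only in rows, so rows that do not move let the fingers close. It gives the time, the measured TCP pose, the force and the opening at its end, in the units of the state.
- get_obs(): the state, without advancing time (a new reading comes with each control period).
- grab_frame(name): name is "scene" or "side" or "wrist"; returns the picture (384x512x3 uint8, red, green, blue); there is no depth.
- camera_model(name): a dict with "fov_y" (degrees; the focal length in pixels is half the picture's height over the tangent of half this angle, whatever the lens; pixels are square), "cx", "cy" (the principal point, pixels), "k1" (the pictures are not rectified: a ray, as slopes to the right and down, at radius r is drawn at 1 + k1 r^2 times it, then the intrinsics apply), "R" (3x3) and "t" (3): a world point X has camera coordinates R X + t. Camera axes: x right, y down, z forward; pixel columns grow to the right and rows downward; lengths in m; the calibration is good to about 2 mm. A picture is of the moment at which its call begins: read the wrist's pose just before it. camera_model takes no time and is no camera call; for the wrist camera it gives the pose at the moment of the call.
- close_job(): hands the job in, once; it reports no verdict.
Trained networks look in the newest picture that a camera, given by its name, has taken for a name from the list of things; names that differ only in an ending like _2 or _b are one class to them, and where a whole thing is asked for, a point or a joint stands for the part that bears it (a point fixed in the world has none). Each returns a list of dicts, best first, with "p" (0 to 1); they miss things now and then, are a little off and sometimes report something else, mostly with a low value. They report only what shows in the picture. A call takes as long as a camera call.
- silhouettes(name, camera): "pixels" (384x512 bool, what is visible of it) and "xy" ([column, row] in pixels, amid what is visible of it).
The state is a dict: "clock": time; "joint_pos": joint angles; "dq": joint speeds; "joint_efforts": joint torques, N m; "ee_pos": TCP position; "tcp_rot": TCP orientation; "contact_force": force on the tool from outside, world axes, zero at the start; "wrist_torque": the same for the moment, N m; "grip_width": finger opening in m.
Only numpy, scipy, OpenCV 4.12 (cv2) and the standard library are available. Lean on these libraries where they do the work, as an engineer would, in place of code of your own. Each camera call takes 0.05 s, during which the arm holds its last target.

## Task

The power unit has to be set for today's lesson. Flip the guard hood over its voltage selector right back so that it stays open by itself, turn the selector until its pointer lines up with the small sliding index on the scale around it, then lower the guard shut again without letting it slam, and leave everything else on the bench as it is.

Things in the scene. Friction and masses are not known exactly. Their poses are not given: they have to be found in the camera images.
- unit: Grey power unit, 255 mm deep (x), 290 wide (y), 160 high, fixed. Origin: centre of its foot on the bench; x to its back, y to its left, z up. Its panel rises to the back at 30 degrees, from x -130, z 50 mm to x +60, z 160 mm; in this frame 'up the panel' is (0.866, 0, 0.5), the panel's outward normal (-0.5, 0, 0.866). Right half: guard hood; left half: meter, 14 mm proud, terminals, 20 mm proud.
- guard (a joint): Hinge angle of the guard hood (rad), axis along the unit's y through guard_hinge: 0 is shut on the panel; it grows as the lower edge swings up and back to its stop at 2.6. Light (85 g), slight friction: it falls shut by itself below about 1.8 and falls back against its stop, and stays there, beyond about 1.9. Dropped from more than about 0.15 rad it slams.
- guard_hinge (a point): Centre of the guard's hinge axis, at the head of the panel, on its surface. The hood is a visor 108 mm wide, reaching 120 mm down the panel from the hinge and 36 mm high above it, with a clear window, grey walls and a sloped back; shut, it covers the selector.
- guard_tab (a point): Centre of the lift tab, a flat grey tongue in the middle of the hood's front wall: 28 mm long (away from the hinge), 24 wide (along the hinge axis), 8 thick; the front wall is 14 mm from this point. Shut: 134 mm down the panel from guard_hinge and 20 mm above the panel, flat faces parallel to it, free space beside and below. It swings with the guard.
- selector (a joint): Angle of the voltage selector knob (rad): 0 when its pointer looks straight up the panel, growing clockwise as seen from in front of the panel; stops at -2.36 and 2.36. Friction about 0.04 N m; it stays where it is left.
- selector_grip (a point): On the selector's axis (the panel's normal), half-way up its grip, 18 mm above the panel. The knob is black: a round skirt 52 mm across, up to 7 mm above the panel, and on it a straight bar grip 40 mm long, 12 wide, 22 high (7 to 29 mm above the panel), its length along the pointer direction.
- selector_pointer (a point): Pointer end of the selector: on the skirt's rim, 24 mm from the axis, at the end of the white line that runs along the top and one end of the bar grip.
- index (a joint): Angle of the sliding index on the scale around the selector (rad), same zero and sense as selector; the selector is set right when both agree. The index stays where it is.
- index_point (a point): Point of the index, a small flat white tab, 9 mm wide, 18 mm long, 4 mm proud of the panel, with a pointed inner end, lying on the scale just outside the knob's skirt; this point is 29 mm from the selector's axis.
- cup_a: Paper cup, 74 mm across, 85 mm high, on the bench to the right of the unit; origin at its foot. To be left alone.
- cup_b: Paper cup, as the other, on the bench to the left of the unit. To be left alone.
- tape: Roll of tape lying flat, 100 mm across, 24 mm high, on the bench right of the unit; origin at its underside. To be left alone.
- lamp_block: Wooden lamp-holder block with a small bulb, 90 x 55 mm, 42 mm high, on the bench left of the unit; origin at its underside. To be left alone.
- multimeter: Hand-held multimeter lying on its back, 145 x 75 mm, 45 mm high, on the bench to the far left of the unit; origin at its underside. To be left alone.
- scissors: Scissors lying flat, about 180 mm long, 10 mm high, on the bench to the right; origin near the pivot. To be left alone.
- bulb_box: Small carton of spare bulbs, 45 x 70 mm, 28 mm high, standing on the flat top of the unit at its left; origin at its underside. To be left alone.

How it is judged:
On the way, in this order (a step that is already met when the one before it is completed fails the run):
1. the guard is flipped back and stays open (value of joint guard above 2.4 rad), for 0.3 s.
2. with the guard open, the selector's pointer is turned to the index (value of joint guard above 2.3 rad and angle between the x axis of selector_pointer and the x axis of index_point, either way round below 0.1 rad and distance between selector_pointer and index_point below 0.012 m and velocity of joint selector between -0.1 and 0.1 rad/s), for 0.3 s.
At the end, for the whole second after the job is handed in: The guard is shut (within 0.06 rad of its closed stop) and at rest, and the selector's pointer under it points at the index to within 0.1 rad (about 6 degrees) (value of joint guard below 0.06 rad and velocity of joint guard between -0.05 and 0.05 rad/s and angle between the x axis of selector_pointer and the x axis of index_point, either way round below 0.1 rad and distance between selector_pointer and index_point below 0.012 m); the robot touches nothing.
It fails at once if the guard is let slam (closes faster than 4.2 rad/s when almost shut) (value of joint guard below 0.4 rad and velocity of joint guard below -4.2 rad/s).
It fails at once if something else on the bench is pushed more than 30 mm from its place or tipped over (distance of any of cup_a, cup_b, tape, lamp_block, multimeter, scissors, bulb_box from where it was at the start of the episode above 0.03 m or angle between any of cup_a, cup_b's own z axis and vertical above 0.6 rad).
It also fails if it takes over 72 s, if anything falls off the work surface, if the arm or the gripper's body presses on something with over 40 N, if the wrist force passes 120 N, or if a joint passes its speed limit or range.

## Working session

There is one attempt and no reset: what is moved stays moved. The work goes in short steps, Python scripts to look and compute and a tool call to move; the robot and the scene stay as the last step left them, time stands still between calls to the robot, and variables do not carry over. Pictures are saved under pics/ and viewed, and the job is handed in when it is done.

Besides the shell and the picture viewer there is one more tool, called after ">>>" by a JSON object that holds its "name" and its "arguments". servo_tool: Moves the arm, as the interface text tells. Its arguments: {"type":"object","properties":{"linear":{"type":"array"},"rot":{"type":"array"},"gripper":{"type":"number"},"force":{"type":"number"}},"required":["linear","rot"]}

```bash
mkdir -p pics; ls; python3 - <<'E'
from cell import *
import cv2
o=get_obs(); print({k:(o[k]) for k in o})
for n in ["scene","side","wrist"]:
    f=grab_frame(n); cv2.imwrite(f"pics/{n}0.png",cv2.cvtColor(f,cv2.COLOR_RGB2BGR)); print(n,camera_model(n))
E
```

```text
pics
{'clock': 0.0, 'joint_pos': array([ 1.03641648,  0.43519764,  0.02499306,  1.5741273 , -0.01157068,
        1.1340027 , -0.07509534]), 'dq': array([-1.07934651e-03,  9.84112050e-04, -7.23857247e-04, -2.35948245e-03,
        9.50020142e-04,  1.02151114e-03, -6.29198487e-05]), 'joint_efforts': array([ 6.96151055e-04, -6.70471001e+01,  1.02490045e+00, -3.16212416e+01,
        1.53917429e-02,  1.22790638e-02, -2.86584145e-05]), 'ee_pos': array([ 0.26126444, -0.5671988 ,  0.23053028]), 'tcp_rot': array([ 1.98280934,  0.43641424, -1.98385076]), 'contact_force': array([ 0.31865393, -0.14663451,  0.14970114]), 'wrist_torque': array([0.03154335, 0.02334671, 0.02900673]), 'grip_width': 0.08529822682249465}
scene {'fov_y': 44.56480345436337, 'cx': 249.77869434639587, 'cy': 199.87000253006704, 'k1': 0.030197415222750143, 'R': array([[ 0.66035343,  0.75093368, -0.00565219],
       [ 0.6222187 , -0.55134758, -0.55575151],
       [-0.42044885,  0.36347552, -0.83132925]]), 't': array([-0.41063854, -0.25679767,  1.66285745])}
side {'fov_y': 50.712113542673016, 'cx': 260.0582652848057, 'cy': 184.4622145508953, 'k1': -0.114249065775255, 'R': array([[-0.99601889, -0.08718596,  0.01857378],
       [-0.06022843,  0.5045731 , -0.86126565],
       [ 0.06571844, -0.85895553, -0.50781541]]), 't': array([0.57280505, 0.10279395, 1.18996657])}
wrist {'fov_y': 59.97879563691548, 'cx': 258.5629615277281, 'cy': 196.27480276796013, 'k1': 0.009852859915708308, 'R': array([[ 4.18056014e-01, -9.08421048e-01,  6.08212478e-04],
       [-8.71167358e-01, -4.00721890e-01,  2.83706540e-01],
       [-2.57481268e-01, -1.19135080e-01, -9.58910960e-01]]), 't': array([-0.625381  , -0.03781235,  0.37948378])}
```

View pics/scene0.png

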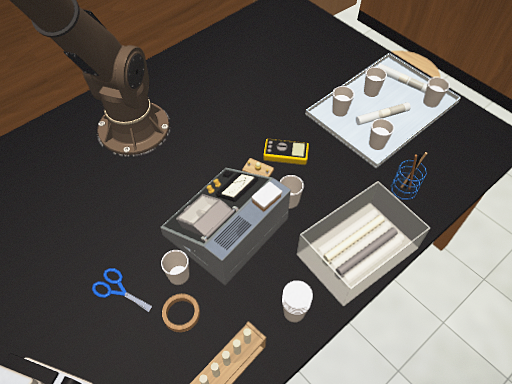

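View pics/side0.png

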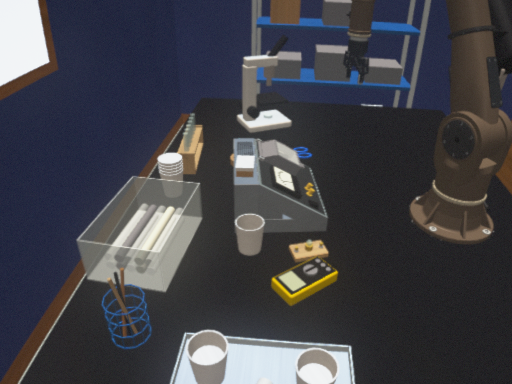

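View pics/wrist0.png

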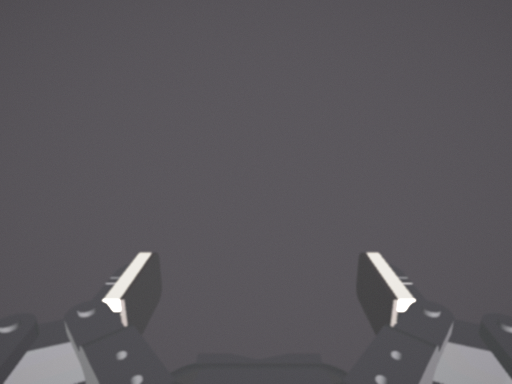

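```bash
python3 - <<'E'
from cell import *
import cv2, numpy as np, pickle
D={}
for c in ["scene","side"]:
    f=grab_frame(c)
    D[c]=f
    for n in ["unit","guard","guard_tab","guard_hinge","selector","index","index_point","selector_pointer"]:
        r=silhouettes(n,c); D[c,n]=r
        print(c,n,[(round(float(d['p']),2),np.round(d['xy']),int(d['pixels'].sum())) for d in r][:3])
pickle.dump(D,open('d0.pkl','wb'))
f=D['scene'];x=f[155:285,150:320]; x=cv2.resize(x,None,fx=4.5,fy=4.5,interpolation=cv2.INTER_CUBIC)
cv2.imwrite('pics/sc_crop.png',x[...,::-1])
f=D['side'];x=f[130:240,220:340]; x=cv2.resize(x,None,fx=5,fy=5,interpolation=cv2.INTER_CUBIC)
cv2.imwrite('pics/si_crop.png',x[...,::-1])
print(get_obs()['clock'])
E
```

```text
scene unit [(0.72, array([223., 220.]), 8384)]
scene guard [(0.74, array([205., 217.]), 1476)]
scene guard_tab [(0.7, array([202., 215.]), 1392)]
scene guard_hinge [(0.83, array([206., 218.]), 1450)]
scene selector [(0.27, array([204., 216.]), 1529), (0.23, array([114., 294.]), 484)]
scene index [(0.25, array([181., 304.]), 564)]
scene index_point [(0.54, array([260., 168.]), 298)]
scene selector_pointer [(0.35, array([287., 152.]), 923)]
side unit [(0.84, array([278., 190.]), 6493)]
side guard [(0.69, array([279., 156.]), 974)]
side guard_tab [(0.96, array([281., 155.]), 951)]
side guard_hinge [(0.91, array([281., 155.]), 891)]
side selector []
side index []
side index_point []
side selector_pointer []
1.05
```

View pics/sc_crop.png

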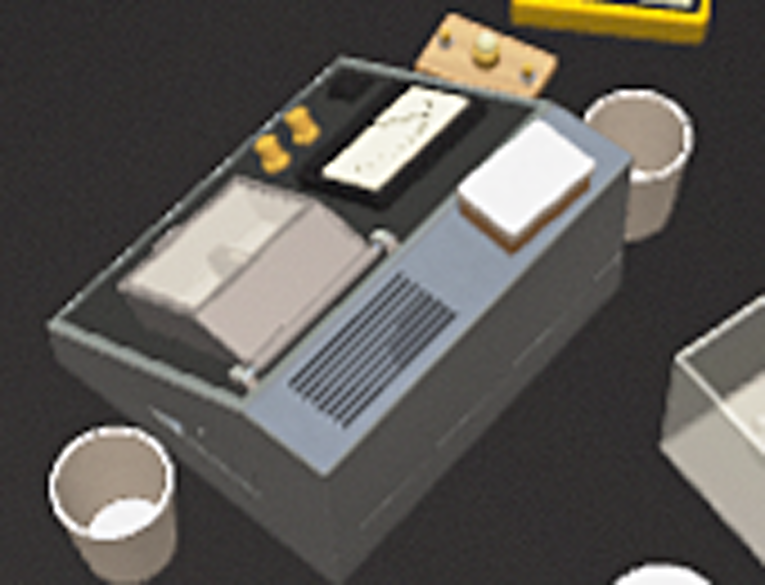

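View pics/si_crop.png

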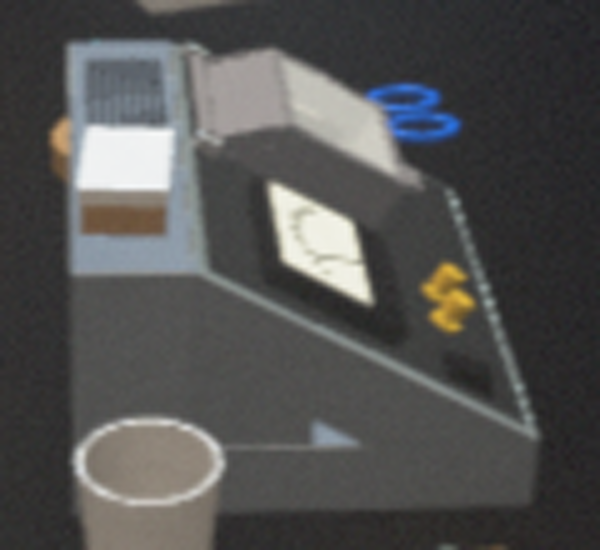

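```bash
cat > h.py <<'E'
import numpy as np, cv2
from scipy.optimize import least_squares
from scipy.spatial.transform import Rotation as Ro
def proj(m,X):
    X=np.atleast_2d(X); c=X@np.array(m['R']).T+m['t']
    s=c[:,:2]/c[:,2:]; r2=(s**2).sum(1,keepdims=True); s=s*(1+m['k1']*r2)
    f=192/np.tan(np.radians(m['fov_y'])/2)
    return s*f+[m['cx'],m['cy']]
def ray(m,uv):
    f=192/np.tan(np.radians(m['fov_y'])/2)
    d=(np.atleast_2d(uv).astype(float)-[m['cx'],m['cy']])/f; s=d.copy()
    for _ in range(20): s=d/(1+m['k1']*(s**2).sum(1,keepdims=True))
    R=np.array(m['R']); v=np.c_[s,np.ones(len(s))]@R
    return -R.T@m['t'], v/np.linalg.norm(v,axis=1,keepdims=True)
def U2W(p,X):
    X=np.atleast_2d(X); c,s=np.cos(p[2]),np.sin(p[2])
    return X@np.array([[c,-s,0],[s,c,0],[0,0,1]]).T+[p[0],p[1],0]
E
python3 - <<'E'
from cell import *
from h import *
sc=np.array([[50,325],[340,60],[245,405],[548,103],[325,475],[630,160],[335,583]]);sc=(sc+.5)/4.5-.5+[150,155]
sX=np.array([[-130,-145,50],[-130,145,50],[60,-145,160],[60,145,160],[127.5,-145,160],[127.5,145,160],[127.5,-145,0]])/1e3
si=np.array([[540,435],[205,272],[72,272],[68,43],[530,505]]);si=(si+.5)/5-.5+[220,130]
iX=np.array([[-130,145,50],[60,145,160],[127.5,145,160],[127.5,-145,160],[-130,145,0]])/1e3
ms,mi=camera_model('scene'),camera_model('side')
def res(p): return np.r_[(proj(ms,U2W(p,sX))-sc).ravel(),(proj(mi,U2W(p,iX))-si).ravel()]
r=least_squares(res,[.5,-.1,0],loss='soft_l1'); print(r.x); print(res(r.x).reshape(-1,2).round(1)); p=r.x
np.save('unit.npy',p)
# hinge: brackets, hinge centre on panel surface
def pan(d,y,h=0): # d=down panel from head
    return np.array([.060,0,.160])-d*np.array([.866,0,.5])+h*np.array([-.5,0,.866])+[0,y,0]
n=np.array([-.5,0,.866])
from math import *
def toU(p,W):
    c,s=np.cos(p[2]),np.sin(p[2]); return (np.atleast_2d(W)-[p[0],p[1],0])@np.array([[c,-s,0],[s,c,0],[0,0,1]])
for m,px in ((ms,(np.array([[243,375],[383,240]])+.5)/4.5-.5+[150,155]),(mi,(np.array([[195,48],[210,138]])+.5)/5-.5+[220,130])):
    o,v=ray(m,px); o=toU(p,o)[0]; c,s=np.cos(p[2]),np.sin(p[2]); v=v@np.array([[c,-s,0],[s,c,0],[0,0,1]])
    q0=np.array([.06,0,.16])+n*.004
    t=((q0-o)@n)/(v@n); P=o+t[:,None]*v; print('hinge U',P, 'down', (np.array([.06,0,.16])-P)@np.array([.866,0,.5]))
E
```

```text
[ 0.52965049 -0.01891509  0.15001114]
[[-2.3 -0.2]
 [-0.8 -1.3]
 [-1.8  1. ]
 [ 0.5 -0.8]
 [-0.3  0.5]
 [ 1.1 -1.1]
 [ 0.6  1.9]
 [ 1.   0.9]
 [-0.9 -0.3]
 [-0.9  0.2]
 [-0.5 -0.6]
 [ 1.   1.5]]
hinge U [[ 0.04545231 -0.12482939  0.15621938]
 [ 0.04695831 -0.00193294  0.15708889]] down [0.01448861 0.01274966]
hinge U [[ 0.04585571 -0.13831671  0.15645229]
 [ 0.04461374 -0.01325     0.15573521]] down [0.01402281 0.01545689]
```

```bash
python3 - <<'E'
import cell
from cell import *
from h import *
print([k for k in dir(cell) if not k.startswith('_')])
print(getattr(cell,'grip_depth',None))
o=get_obs(); R=Ro.from_rotvec(o['tcp_rot']).as_matrix(); print(R.round(3))
m=camera_model('wrist'); C=-m['R'].T@m['t']; print('cam in tool',R.T@(C-o['ee_pos']),'\n',(m['R']@R).round(3))
E
```

```text
['PlanningError', 'camera_model', 'close_job', 'get_obs', 'grab_frame', 'grip_depth', 'silhouettes']
0.0187
[[-0.     0.418 -0.908]
 [-0.    -0.908 -0.418]
 [-1.     0.     0.   ]]
cam in tool [-0.14429702  0.00037832 -0.07111056] 
 [[-0.002  1.     0.   ]
 [-0.284 -0.001  0.959]
 [ 0.959  0.002  0.284]]
```

```bash
cat >> h.py <<'E'
def ori(a,yaw,roll=0):
    """tool x in unit xz plane at polar angle a (deg, -90 = down); y = -unit y; then roll about tool x"""
    a=np.radians(a); x=np.array([np.cos(a),0,np.sin(a)]); y=np.array([0,-1.,0]); z=np.cross(x,y)
    return Ro.from_euler('z',yaw).as_matrix()@np.c_[x,y,z]@Ro.from_rotvec([roll,0,0]).as_matrix()
def rows(p0,R0,way,dp=4,dr=3):
    """way: list of (p,R,n). prints rows"""
    L=[];W=[]; p=np.array(p0);R=np.array(R0)
    for pt,Rt,n in way:
        ps=p.copy();Rs=R.copy(); rv=Ro.from_matrix(Rs.T@Rt).as_rotvec()
        for i in range(1,n+1):
            tp=ps+(pt-ps)*i/n; tR=Rs@Ro.from_rotvec(rv*i/n).as_matrix()
            l=np.round(R.T@(tp-p),dp); w=np.round(Ro.from_matrix(R.T@tR).as_rotvec(),dr)
            l=l+0.;w=w+0.
            p=p+R@l; R=R@Ro.from_rotvec(w).as_matrix(); L.append(l.tolist());W.append(w.tolist())
    print(len(L),'rows; maxlin',max(np.linalg.norm(l) for l in L),'maxrot',max(np.linalg.norm(l) for l in W))
    print('"linear":',L);print('"rot":',W)
E
python3 - <<'E'
from cell import *
from h import *
o=get_obs(); R=Ro.from_rotvec(o['tcp_rot']).as_matrix()
rows(o['ee_pos'],R,[(np.array([.46,-.10,.27]),ori(-90,.15),20)],3,3)
E
```

```text
20 rows; maxlin 0.026248809496813373 maxrot 0.015
"linear": [[-0.002, -0.017, -0.019], [-0.002, -0.017, -0.018], [-0.002, -0.018, -0.019], [-0.002, -0.018, -0.018], [-0.002, -0.018, -0.018], [-0.002, -0.018, -0.017], [-0.002, -0.019, -0.017], [-0.001, -0.019, -0.017], [-0.002, -0.019, -0.017], [-0.002, -0.019, -0.017], [-0.002, -0.02, -0.016], [-0.002, -0.02, -0.016], [-0.002, -0.02, -0.015], [-0.002, -0.02, -0.016], [-0.002, -0.02, -0.015], [-0.002, -0.021, -0.015], [-0.002, -0.021, -0.014], [-0.002, -0.021, -0.014], [-0.002, -0.021, -0.014], [-0.002, -0.022, -0.014]]
"rot": [[0.014, 0.0, 0.0], [0.014, 0.0, 0.0], [0.014, 0.0, 0.0], [0.014, 0.0, 0.0], [0.014, 0.0, 0.0], [0.015, 0.0, 0.0], [0.014, 0.0, 0.0], [0.014, 0.0, 0.0], [0.014, 0.0, 0.0], [0.014, 0.0, 0.0], [0.014, 0.0, 0.0], [0.014, 0.0, 0.0], [0.014, 0.0, 0.0], [0.014, 0.0, 0.0], [0.014, 0.0, 0.0], [0.014, 0.0, 0.0], [0.015, 0.0, 0.0], [0.014, 0.0, 0.0], [0.014, 0.0, 0.0], [0.014, 0.0, 0.0]]
```

>>> {"name": "servo_tool", "arguments": {"linear": [[-0.002,-0.017,-0.019],[-0.002,-0.017,-0.018],[-0.002,-0.018,-0.019],[-0.002,-0.018,-0.018],[-0.002,-0.018,-0.018],[-0.002,-0.018,-0.017],[-0.002,-0.019,-0.017],[-0.001,-0.019,-0.017],[-0.002,-0.019,-0.017],[-0.002,-0.019,-0.017],[-0.002,-0.02,-0.016],[-0.002,-0.02,-0.016],[-0.002,-0.02,-0.015],[-0.002,-0.02,-0.016],[-0.002,-0.02,-0.015],[-0.002,-0.021,-0.015],[-0.002,-0.021,-0.014],[-0.002,-0.021,-0.014],[-0.002,-0.021,-0.014],[-0.002,-0.022,-0.014]], "rot": [[0.014,0,0],[0.014,0,0],[0.014,0,0],[0.014,0,0],[0.014,0,0],[0.015,0,0],[0.014,0,0],[0.014,0,0],[0.014,0,0],[0.014,0,0],[0.014,0,0],[0.014,0,0],[0.014,0,0],[0.014,0,0],[0.014,0,0],[0.014,0,0],[0.015,0,0],[0.014,0,0],[0.014,0,0],[0.014,0,0]], "gripper": 0.4}}

```text
clock: 3.05
ee_pos: [0.4604, -0.0987, 0.2706]
tcp_rot: [2.144, 0.16, -2.143]
contact_force: [0.4, -0.5, -0.2]
grip_width: 0.0511
```

```bash
python3 - <<'E'
from cell import *
from h import *
import pickle
o=get_obs();print(o['clock'],o['ee_pos'],Ro.from_rotvec(o['tcp_rot']).as_matrix().round(3),o['grip_width'],o['joint_pos'])
m=camera_model('wrist');f=grab_frame('wrist');pickle.dump((m,f,o),open('w1.pkl','wb'))
cv2.imwrite('pics/w1.png',cv2.resize(f,(768,576),interpolation=cv2.INTER_CUBIC)[...,::-1])
p=np.load('unit.npy')
H=np.array([.0479,-.0695,.153]);u=np.array([.866,0,.5]);n=np.array([-.5,0,.866]);T=H-.134*u+.02*n
print(proj(m,U2W(p,np.array([H,H+[0,.054,0],H-[0,.054,0],T,[-.13,-.145,.05],[-.13,.145,.05],[.06,-.145,.16],[.06,.145,.16]])))*1.5)
E
```

```text
3.05 [ 0.46036266 -0.09867378  0.27057281] [[ 0.     0.148 -0.989]
 [-0.    -0.989 -0.148]
 [-1.     0.    -0.   ]] 0.05109916779700881 [ 0.30478866  0.16476967 -0.23862995  1.85857028  0.0432768   1.1227659
 -1.37137363]
[[387.16868353  20.0352127 ]
 [272.08533669  20.03948631]
 [502.17645406  19.74652232]
 [387.50717836 259.92051612]
 [485.62721393 310.65956348]
 [107.80703875 311.49597492]
 [555.37233973 -14.52889956]
 [-95.51023153 -16.18215259]]
```

View pics/w1.png

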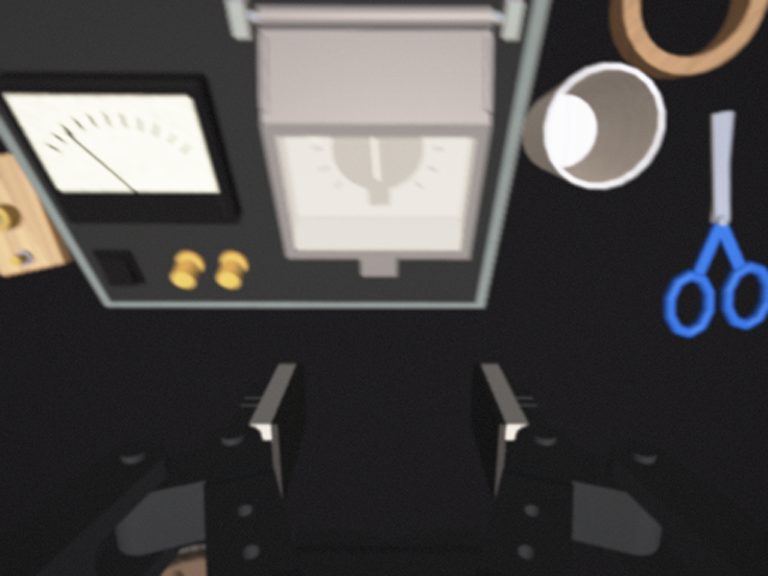

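```bash
python3 - <<'E'
from cell import *
from h import *
import pickle
m,f,o=pickle.load(open('w1.pkl','rb'))
sc=np.array([[50,325],[340,60],[245,405],[548,103],[325,475],[630,160],[335,583]]);sc=(sc+.5)/4.5-.5+[150,155]
sX=np.array([[-130,-145,50],[-130,145,50],[60,-145,160],[60,145,160],[127.5,-145,160],[127.5,145,160],[127.5,-145,0]])/1e3
si=np.array([[540,435],[205,272],[72,272],[68,43],[530,505]]);si=(si+.5)/5-.5+[220,130]
iX=np.array([[-130,145,50],[60,145,160],[127.5,145,160],[127.5,-145,160],[-130,145,0]])/1e3
ms,mi=camera_model('scene'),camera_model('side')
wp=(np.array([[107,306],[484,306],[362,277],[398,277],[288,259],[473,258]])+.5)/1.5-.5
u=np.array([.866,0,.5]);n=np.array([-.5,0,.866])
def P(d,h,y): return np.array([.06,y,.16])-d*u+h*n
def wX(q): d,y=q; return np.array([[-.13,.145,.05],[-.13,-.145,.05],P(d+.148,.024,y+.012),P(d+.148,.024,y-.012),P(d+.12,.036,y+.054),P(d+.12,.036,y-.054)])
def res(p): return np.r_[(proj(ms,U2W(p,sX))-sc).ravel(),(proj(mi,U2W(p,iX))-si).ravel(),2*(proj(m,U2W(p,wX(p[3:])))-wp).ravel()]
r=least_squares(res,[.53,-.02,.15,.014,-.065],loss='soft_l1');p=r.x;print(p.round(4));print(res(p).reshape(-1,2).round(1))
np.save('unit.npy',p)
H=P(p[3],0,p[4]); T=H-.134*u+.02*n
print('H',H,U2W(p,H),'T',T,U2W(p,T)); print(proj(m,U2W(p,[H,T]))*1.5)
# selector centre guess through window: skirt centre px approx
for px in [(378,150),(379,200)]:
    oo,v=ray(m,(np.array([px])+.5)/1.5-.5)
    from scipy.optimize import fsolve
    g=lambda q:proj(m,U2W(p,P(q[0],0.007,q[1])))[0]*1.5-px
    s=fsolve(g,[.08,-.065]);print(px,s)
x=cv2.resize(f[60:190,170:340],None,fx=4.5,fy=4.5,interpolation=cv2.INTER_CUBIC);cv2.imwrite('pics/w1c.png',x[...,::-1])
E
```

```text
[ 0.5329 -0.0177  0.1495  0.0159 -0.0652]
[[-1.3  0.3]
 [ 0.1 -0.9]
 [-0.7  1.6]
 [ 1.6 -0.3]
 [ 0.9  1.1]
 [ 2.2 -0.6]
 [ 1.7  2.4]
 [-0.2  1. ]
 [-2.2 -0.1]
 [-2.2  0.3]
 [-1.6 -0.6]
 [-0.1  1.7]
 [-0.9  1.9]
 [ 1.5  1.1]
 [-0.3  0.5]
 [ 0.7  0.5]
 [ 1.1 -1.3]
 [-4.1 -0.3]]
H [ 0.04619393 -0.06523204  0.15202883] [[ 0.58829415 -0.0753612   0.15202883]] T [-0.07985007 -0.06523204  0.10234883] [[ 0.46365566 -0.09413184  0.10234883]]
[[376.69597283  16.62325916]
 [379.68786665 257.07942521]]
(378, 150) [ 0.08150853 -0.06498319]
(379, 200) [ 0.11518295 -0.06510784]
```

View pics/w1c.png

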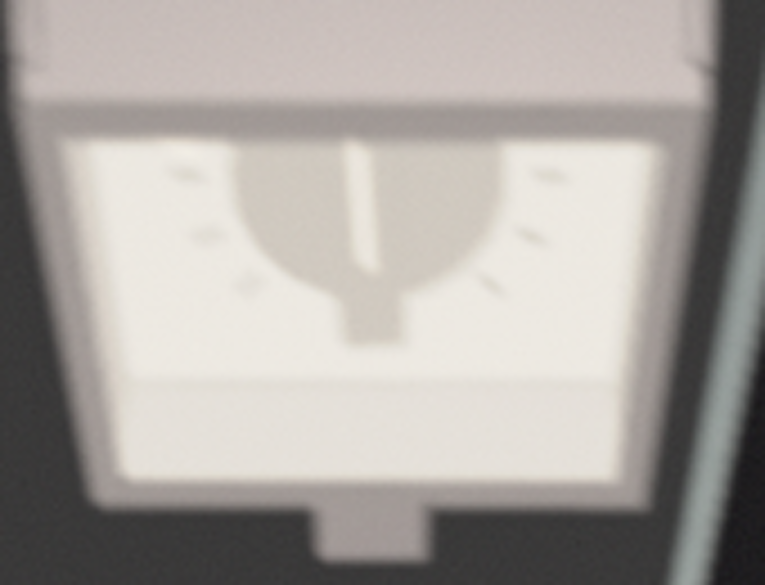

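```bash
cat >> h.py <<'E'
u_=np.array([.866,0,.5]);n_=np.array([-.5,0,.866])
def Pn(d,h,y): return np.array([.06,y,.16])-d*u_+h*n_
def tabpose(p,th,al,g=.012,out=.004,back=0,H=None):
    """TCP pose for gripping tab at guard angle th, tool angle al(deg)"""
    if H is None: H=Pn(p[3],0,p[4])
    v=-(.134+out)*u_+.02*n_
    v=Ro.from_rotvec([0,th,0]).apply(v)  # +y rot: z->x ; lower edge (-x) goes up
    R=ori(al,p[2]); t=U2W(p,H+v)[0]
    return t+R[:,0]*(g-back),R
E
python3 - <<'E'
from cell import *
from h import *
p=np.load('unit.npy');o=get_obs();R=Ro.from_rotvec(o['tcp_rot']).as_matrix()
for th in (0,.5,1,1.5,2,2.6): print(th,tabpose(p,th,-90)[0])
a=tabpose(p,0,-70,back=.07);b=tabpose(p,0,-70)
rows(o['ee_pos'],R,[(a[0],a[1],9),(b[0],b[1],8)],4,3)
E
```

```text
0 [ 0.46023028 -0.0946477   0.08834883]
0.5 [ 0.4514071  -0.09597648  0.1567648 ]
1 [ 0.47609865 -0.09225792  0.22108323]
1.5 [ 0.52825956 -0.08440245  0.26555671]
2 [ 0.59511904 -0.07433337  0.27929658]
2.6 [ 0.67168659 -0.06280224  0.25107439]
17 rows; maxlin 0.013173837709642547 maxrot 0.03901281840626232
"linear": [[0.0129, 0.0001, 0.0025], [0.0128, 0.0, 0.0029], [0.0127, 0.0001, 0.0035], [0.0125, 0.0, 0.0039], [0.0124, 0.0, 0.0044], [0.0122, 0.0001, 0.0049], [0.012, 0.0, 0.0053], [0.0118, 0.0001, 0.0058], [0.0115, 0.0, 0.0063], [0.0088, 0.0, 0.0], [0.0087, 0.0, 0.0], [0.0088, 0.0, 0.0], [0.0087, 0.0, 0.0], [0.0088, 0.0, 0.0], [0.0087, 0.0, 0.0], [0.0088, 0.0, 0.0], [0.0087, 0.0, 0.0]]
"rot": [[0.0, 0.039, 0.0], [0.001, 0.038, 0.001], [0.0, 0.039, 0.0], [0.0, 0.038, 0.0], [0.001, 0.039, 0.0], [0.0, 0.038, 0.0], [0.0, 0.039, 0.001], [0.001, 0.038, 0.0], [0.0, 0.039, 0.0], [0.0, 0.0, 0.0], [0.0, 0.0, 0.0], [0.0, 0.0, 0.0], [0.0, 0.0, 0.0], [0.0, 0.0, 0.0], [0.0, 0.0, 0.0], [0.0, 0.0, 0.0], [0.0, 0.0, 0.0]]
```

>>> {"name": "servo_tool", "arguments": {"linear": [[0.0129,0,0.0025],[0.0128,0,0.0029],[0.0127,0,0.0035],[0.0125,0,0.0039],[0.0124,0,0.0044],[0.0122,0,0.0049],[0.012,0,0.0053],[0.0118,0,0.0058],[0.0115,0,0.0063],[0.009,0,0],[0.009,0,0],[0.009,0,0],[0.009,0,0]], "rot": [[0,0.039,0],[0,0.038,0],[0,0.039,0],[0,0.038,0],[0,0.039,0],[0,0.038,0],[0,0.039,0],[0,0.038,0],[0,0.039,0],[0,0,0],[0,0,0],[0,0,0],[0,0,0]]}}

```text
clock: 4.4
ee_pos: [0.4516, -0.1008, 0.1201]
tcp_rot: [2.497, 0.188, -1.751]
contact_force: [0.2, 0.0, -0.4]
grip_width: 0.0511
```

```bash
python3 - <<'E'
from cell import *
from h import *
p=np.load('unit.npy');o=get_obs();R=Ro.from_rotvec(o['tcp_rot']).as_matrix()
m=camera_model('wrist');f=grab_frame('wrist')
H=Pn(p[3],0,p[4]);q=lambda d,h,y:Pn(p[3]+d,h,p[4]+y)
pts=proj(m,U2W(p,[q(.148,.024,.012),q(.148,.024,-.012),q(.12,.036,.054),q(.12,.036,-.054)]))
im=cv2.resize(f,(768,576),interpolation=cv2.INTER_CUBIC)[...,::-1].copy()
for a in pts: cv2.circle(im,tuple(int(v) for v in (a+.5)*1.5),3,(0,0,255),1)
cv2.imwrite('pics/w2.png',im)
b=tabpose(p,0,-70);print(o['clock'],o['ee_pos'],b[0],R.T@(b[0]-o['ee_pos']),Ro.from_matrix(R.T@b[1]).as_rotvec())
E
```

```text
4.4 [ 0.45157283 -0.10079924  0.12005502] [ 0.46428876 -0.09403649  0.08907251] [ 0.03375646 -0.00478791 -0.00221862] [0.00088993 0.00144549 0.00011268]
```

View pics/w2.png

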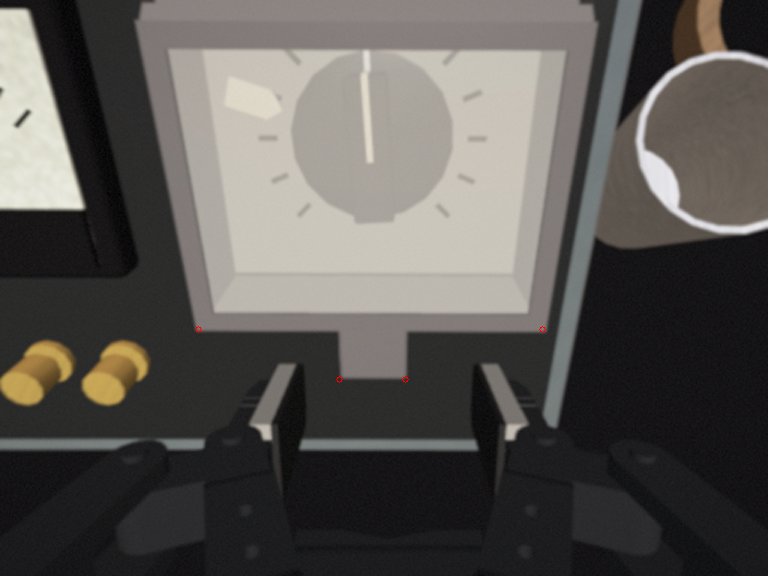

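>>> {"name": "servo_tool", "arguments": {"linear": [[0.004,-0.002,-0.001],[0.008,-0.0028,-0.0012],[0.008,0,0],[0.008,0,0],[0.0058,0,0],[0,0,0]], "rot": [[0.001,0.001,0],[0,0,0],[0,0,0],[0,0,0],[0,0,0],[0,0,0]]}}

```text
clock: 5.05
ee_pos: [0.4628, -0.0941, 0.0884]
tcp_rot: [2.497, 0.187, -1.753]
contact_force: [0.2, -0.4, -0.5]
grip_width: 0.0512
```

>>> {"name": "servo_tool", "arguments": {"linear": [[0,0,0],[0,0,0],[0,0,0],[0,0,0],[0,0,0],[0,0,0]], "rot": [[0,0,0],[0,0,0],[0,0,0],[0,0,0],[0,0,0],[0,0,0]], "gripper": 1.0, "force": 20}}

```text
clock: 5.65
ee_pos: [0.4629, -0.0938, 0.0895]
tcp_rot: [2.498, 0.187, -1.751]
contact_force: [-3.6, 4.6, 5.0]
grip_width: 0.0237
```

```bash
python3 - <<'E'
from cell import *
from h import *
p=np.load('unit.npy');o=get_obs();R=Ro.from_rotvec(o['tcp_rot']).as_matrix()
print(o['clock'],o['grip_width'],o['contact_force'],o['ee_pos'],tabpose(p,0,-70)[0])
way=[]
b=tabpose(p,0,-70); off=o['ee_pos']-b[0]; print(off)
N=20
for i in range(1,N+1):
    th=2.05*i/N; a=-70-40*i/N
    t=tabpose(p,th,a); way.append((t[0]+off*(1-i/N),t[1],1))
rows(o['ee_pos'],R,way,4,3)
f=grab_frame('wrist');cv2.imwrite('pics/w3.png',f[...,::-1])
E
```

```text
5.65 0.02374393389521587 [-3.57690709  4.62996575  4.9580365 ] [ 0.46287393 -0.09382097  0.08945237] [ 0.46428876 -0.09403649  0.08907251]
[-0.00141483  0.00021553  0.00037985]
20 rows; maxlin 0.014228492541376266 maxrot 0.035
"linear": [[-0.0142, 0.0, 0.0001], [-0.0142, 0.0, -0.0009], [-0.0141, 0.0, -0.0019], [-0.0139, 0.0001, -0.0028], [-0.0137, 0.0, -0.0037], [-0.0133, 0.0, -0.0047], [-0.013, 0.0, -0.0055], [-0.0126, 0.0, -0.0064], [-0.0121, 0.0, -0.0073], [-0.0115, 0.0, -0.0081], [-0.011, 0.0001, -0.0088], [-0.0103, 0.0, -0.0095], [-0.0096, 0.0, -0.0102], [-0.0089, 0.0, -0.0109], [-0.0081, 0.0, -0.0114], [-0.0073, 0.0, -0.0119], [-0.0064, 0.0001, -0.0124], [-0.0056, 0.0, -0.0128], [-0.0047, 0.0, -0.0132], [-0.0037, 0.0, -0.0134]]
"rot": [[0.0, -0.034, 0.0], [0.0, -0.035, 0.0], [0.0, -0.035, 0.0], [0.0, -0.035, 0.0], [0.0, -0.034, 0.0], [0.0, -0.035, 0.0], [0.0, -0.035, 0.0], [0.0, -0.035, 0.0], [0.0, -0.035, 0.0], [0.0, -0.035, 0.0], [0.0, -0.035, 0.0], [0.0, -0.035, 0.0], [0.0, -0.035, 0.0], [0.0, -0.035, 0.0], [0.0, -0.035, 0.0], [0.0, -0.034, 0.0], [0.0, -0.035, 0.0], [0.0, -0.035, 0.0], [0.0, -0.035, 0.0], [0.0, -0.035, 0.0]]
```

View pics/w3.png

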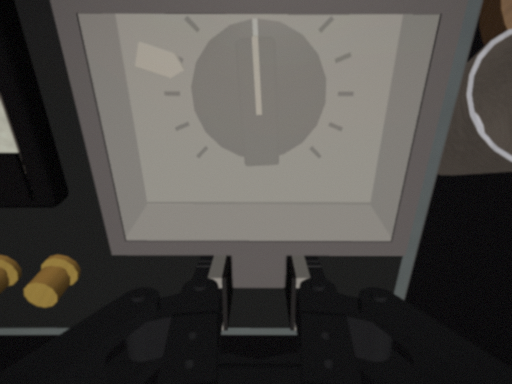

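>>> {"name": "servo_tool", "arguments": {"linear": [[-0.0142,0,0.0001],[-0.0142,0,-0.0009],[-0.0141,0,-0.0019],[-0.0139,0,-0.0028],[-0.0137,0,-0.0037],[-0.0133,0,-0.0047]], "rot": [[0,-0.034,0],[0,-0.035,0],[0,-0.035,0],[0,-0.035,0],[0,-0.034,0],[0,-0.035,0]]}}

```text
clock: 6.3
ee_pos: [0.4547, -0.095, 0.1733]
tcp_rot: [2.293, 0.172, -1.996]
contact_force: [3.6, 5.2, -3.5]
grip_width: 0.0233
```

```bash
python3 - <<'E'
from cell import *
from h import *
f=grab_frame('wrist');cv2.imwrite('pics/w4.png',f[...,::-1]);print(get_obs()['contact_force'],get_obs()['wrist_torque'])
E
```

```text
[-6.99584617  3.1229536   3.45021318] [0.47978817 2.10013856 0.1056466 ]
```

View pics/w4.png

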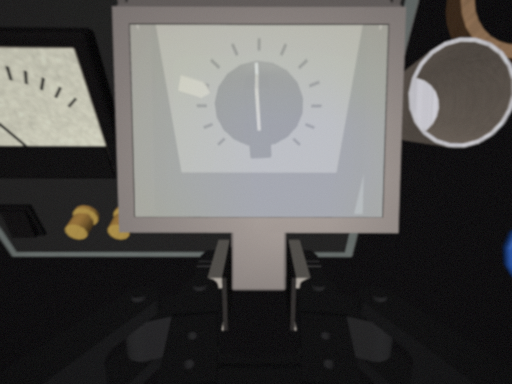

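Guard follows. Continue.

>>> {"name": "servo_tool", "arguments": {"linear": [[-0.013,0,-0.0055],[-0.0126,0,-0.0064],[-0.0121,0,-0.0073],[-0.0115,0,-0.0081],[-0.011,0,-0.0088],[-0.0103,0,-0.0095],[-0.0096,0,-0.0102]], "rot": [[0,-0.035,0],[0,-0.035,0],[0,-0.035,0],[0,-0.035,0],[0,-0.035,0],[0,-0.035,0],[0,-0.035,0]]}}

```text
clock: 7.05
ee_pos: [0.5063, -0.0873, 0.2538]
tcp_rot: [2.023, 0.152, -2.253]
contact_force: [0.3, 3.0, -2.8]
grip_width: 0.0232
```

```bash
python3 - <<'E'
from cell import *
from h import *
p=np.load('unit.npy');o=get_obs();R=Ro.from_rotvec(o['tcp_rot']).as_matrix()
f=grab_frame('wrist');cv2.imwrite('pics/w5.png',f[...,::-1]);print(o['joint_pos'],o['contact_force'],o['wrist_torque'])
print(tabpose(p,2.05*13/20,-70-40*13/20)[0]-o['ee_pos'])
E
```

```text
[ 0.11582596  0.30303043 -0.08257664  1.71985338  0.04568936  1.22615058
 -1.40425315] [ 0.32692961  3.01715015 -2.76366278] [ 0.66528926  0.09107193 -0.06638317]
[ 8.58808121e-04 -2.72646589e-04 -3.38755661e-05]
```

View pics/w5.png

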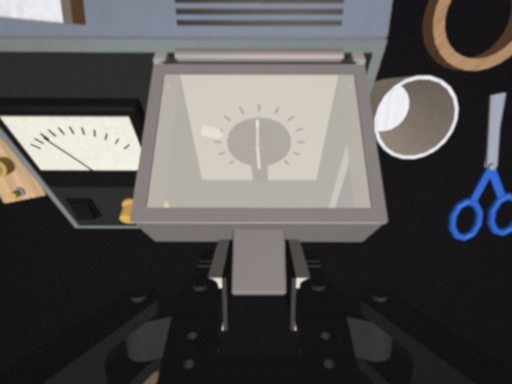

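>>> {"name": "servo_tool", "arguments": {"linear": [[-0.0089,0,-0.0109],[-0.0081,0,-0.0114],[-0.0073,0,-0.0119],[-0.0064,0,-0.0124],[-0.0056,0,-0.0128],[-0.0047,0,-0.0132],[-0.0037,0,-0.0134],[-0.002,0,-0.0135]], "rot": [[0,-0.035,0],[0,-0.035,0],[0,-0.034,0],[0,-0.035,0],[0,-0.035,0],[0,-0.035,0],[0,-0.035,0],[0,0,0]]}}

```text
clock: 7.9
ee_pos: [0.6123, -0.0716, 0.2765]
tcp_rot: [1.73, 0.13, -2.472]
contact_force: [-0.9, 3.0, 6.0]
grip_width: 0.0233
```

```bash
python3 - <<'E'
from cell import *
from h import *
p=np.load('unit.npy');o=get_obs();R=Ro.from_rotvec(o['tcp_rot']).as_matrix()
f=grab_frame('wrist');cv2.imwrite('pics/w6.png',f[...,::-1]);print(o['joint_pos'],o['contact_force'],o['wrist_torque'])
print(tabpose(p,2.15,-110)[0]-o['ee_pos'])
f=grab_frame('side');cv2.imwrite('pics/s6.png',cv2.resize(f[60:240,200:400],None,fx=3,fy=3)[...,::-1])
E
```

```text
[ 0.02570732  0.61747931 -0.04761782  1.20455086  0.07192238  1.66715461
 -1.44510774] [-0.85434768  2.96119762  5.96655428] [ 0.48292773  0.46144758 -0.22249031]
[-0.00072447 -0.00026366  0.0008876 ]
```

View pics/w6.png

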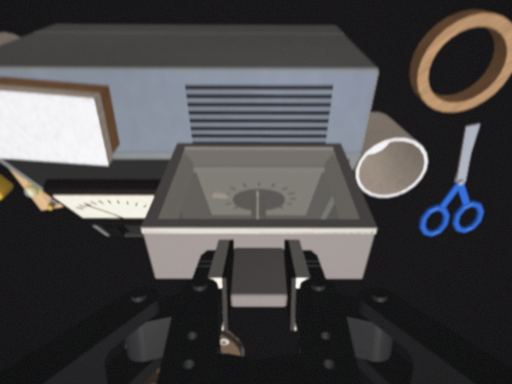

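View pics/s6.png

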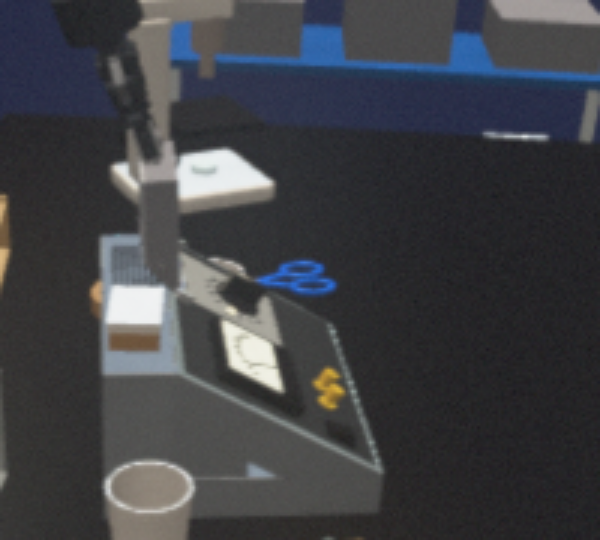

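```bash
python3 - <<'E'
from cell import *
from h import *
p=np.load('unit.npy');o=get_obs();R=Ro.from_rotvec(o['tcp_rot']).as_matrix()
rows(o['ee_pos'],R,[(*tabpose(p,t,-110),1) for t in (2.22,2.29,2.36,2.43,2.5)],4,3)
E
```

```text
5 rows; maxlin 0.009802040603874277 maxrot 0.0022360679774997894
"linear": [[-0.0017, 0.0002, -0.0079], [-0.0004, 0.0, -0.0097], [0.0002, 0.0, -0.0098], [0.0009, 0.0, -0.0097], [0.0016, 0.0, -0.0096]]
"rot": [[0.0, -0.002, 0.001], [0.0, 0.0, 0.0], [0.0, 0.0, 0.0], [0.0, 0.0, 0.0], [0.0, 0.0, 0.0]]
```

>>> {"name": "servo_tool", "arguments": {"linear": [[-0.0017,0,-0.0079],[-0.0004,0,-0.0097],[0.0002,0,-0.0098],[0.0009,0,-0.0097],[0.0016,0,-0.0096]], "rot": [[0,0,0],[0,0,0],[0,0,0],[0,0,0],[0,0,0]]}}

```text
clock: 8.5
ee_pos: [0.6556, -0.0652, 0.26]
tcp_rot: [1.732, 0.13, -2.47]
contact_force: [1.0, 3.3, 4.6]
grip_width: 0.0233
```

>>> {"name": "servo_tool", "arguments": {"linear": [[0,0,0],[0,0,0],[0,0,0],[-0.01,0,0],[-0.02,0,0],[-0.03,0,0],[-0.03,0,0],[-0.02,0,0]], "rot": [[0,0,0],[0,0,0],[0,0,0],[0,0,0],[0,0,0],[0,0,0],[0,0,0],[0,0,0]], "gripper": 0.4}}

```text
clock: 9.3
ee_pos: [0.6921, -0.0603, 0.3666]
tcp_rot: [1.735, 0.129, -2.469]
contact_force: [0.6, 0.1, -0.5]
grip_width: 0.0509
```

```bash
python3 - <<'E'
from cell import *
from h import *
p=np.load('unit.npy');o=get_obs();R=Ro.from_rotvec(o['tcp_rot']).as_matrix()
f=grab_frame('wrist');cv2.imwrite('pics/w7.png',f[...,::-1]);print(o['clock'],o['ee_pos'],o['contact_force'])
E
```

```text
9.3 [ 0.69211331 -0.06031212  0.36663624] [ 0.57420074  0.07526289 -0.47556318]
```

View pics/w7.png

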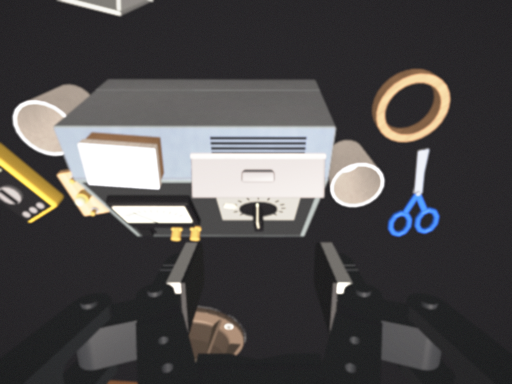

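```bash
python3 - <<'E'
from cell import *
from h import *
p=np.load('unit.npy');o=get_obs();R=Ro.from_rotvec(o['tcp_rot']).as_matrix()
b=U2W(p,Pn(.085,.12,-.065))[0]; mid=np.array([.55,-.08,.36]); print(b)
rows(o['ee_pos'],R,[(mid,ori(-90,p[2]),8),(b,ori(-60,p[2]),8)],3,3)
E
```

```text
[ 0.46979159 -0.09297311  0.22142   ]
16 rows; maxlin 0.020808652046684813 maxrot 0.066
"linear": [[0.007, 0.0, 0.017], [0.006, 0.0, 0.017], [0.006, -0.001, 0.018], [0.005, 0.0, 0.017], [0.004, 0.0, 0.018], [0.003, 0.0, 0.018], [0.003, 0.0, 0.018], [0.001, 0.0, 0.018], [0.017, 0.0, 0.01], [0.017, 0.0, 0.011], [0.016, 0.0, 0.013], [0.015, 0.0, 0.013], [0.014, 0.0, 0.015], [0.013, 0.0, 0.015], [0.012, 0.0, 0.016], [0.012, 0.0, 0.017]]
"rot": [[0.0, 0.042, 0.0], [0.0, 0.043, 0.0], [0.0, 0.042, 0.0], [0.0, 0.042, 0.0], [0.0, 0.042, 0.0], [0.0, 0.043, -0.001], [0.0, 0.042, 0.0], [0.0, 0.042, 0.0], [0.0, 0.065, 0.0], [0.0, 0.066, 0.0], [0.0, 0.065, 0.0], [0.0, 0.066, 0.0], [0.0, 0.065, 0.0], [0.0, 0.066, 0.0], [0.0, 0.065, 0.0], [0.0, 0.066, 0.0]]
```

>>> {"name": "servo_tool", "arguments": {"linear": [[0.007,0,0.017],[0.006,0,0.017],[0.006,-0.001,0.018],[0.005,0,0.017],[0.004,0,0.018],[0.003,0,0.018],[0.003,0,0.018],[0.001,0,0.018],[0.017,0,0.01],[0.017,0,0.011],[0.016,0,0.013],[0.015,0,0.013],[0.014,0,0.015],[0.013,0,0.015],[0.012,0,0.016],[0.012,0,0.017],[0,0,0]], "rot": [[0,0.042,0],[0,0.043,0],[0,0.042,0],[0,0.042,0],[0,0.042,0],[0,0.043,0],[0,0.042,0],[0,0.042,0],[0,0.065,0],[0,0.066,0],[0,0.065,0],[0,0.066,0],[0,0.065,0],[0,0.066,0],[0,0.065,0],[0,0.066,0],[0,0,0]]}}

```text
clock: 11.05
ee_pos: [0.4605, -0.0925, 0.2162]
tcp_rot: [2.639, 0.199, -1.553]
contact_force: [0.3, 0.2, 0.8]
grip_width: 0.0513
```

```bash
python3 - <<'E'
from cell import *
from h import *
import pickle
p=np.load('unit.npy');o=get_obs();R=Ro.from_rotvec(o['tcp_rot']).as_matrix()
m=camera_model('wrist');f=grab_frame('wrist');pickle.dump((m,f,o),open('w8.pkl','wb'))
cv2.imwrite('pics/w8.png',cv2.resize(f,(768,576),interpolation=cv2.INTER_CUBIC)[...,::-1]);print(o['clock'],o['ee_pos'],o['joint_pos'])
for n in ["selector","index","index_point","selector_pointer"]:
    r=silhouettes(n,'wrist'); print(n,[(round(float(d['p']),2),np.round(d['xy'],1),int(d['pixels'].sum())) for d in r][:3])
f=grab_frame('side');cv2.imwrite('pics/s8.png',cv2.resize(f[60:240,200:400],None,fx=3,fy=3)[...,::-1])
E
```

```text
11.05 [ 0.46051967 -0.09247767  0.21617357] [ 0.24857474 -0.00995207 -0.02397641  2.33736638 -0.50399014  0.38120089
 -0.76926508]
selector [(0.81, array([259.4, 169.9]), 3360), (0.32, array([262.9,  29.1]), 10132)]
index [(0.49, array([217. , 157.3]), 246)]
index_point [(0.63, array([214.6, 160. ]), 253), (0.61, array([261. ,  29.4]), 10159)]
selector_pointer [(0.69, array([259.1, 174.1]), 3214)]
```

View pics/w8.png

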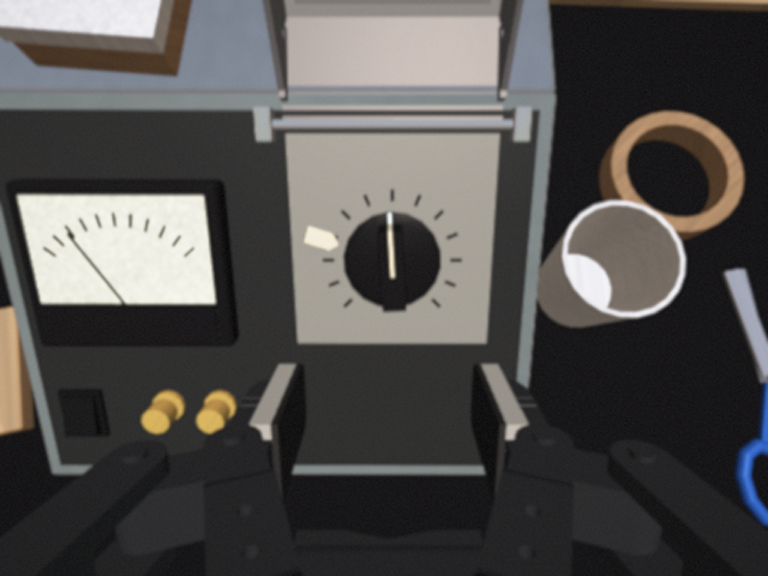

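View pics/s8.png

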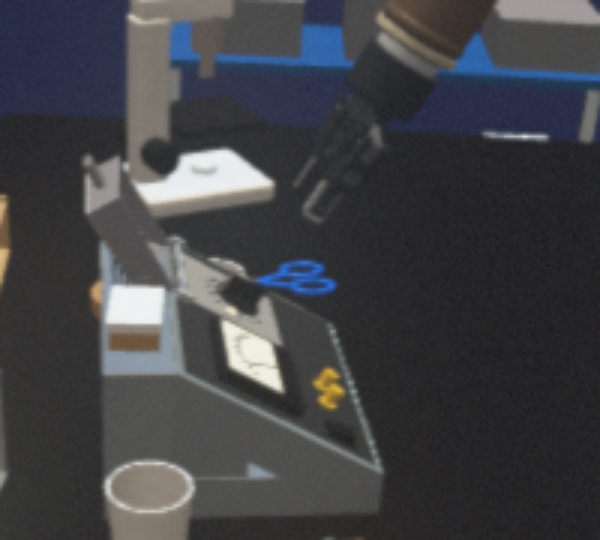

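```bash
python3 - <<'E'
from h import *
import pickle
from scipy.optimize import fsolve
p=np.load('unit.npy');m,f,o=pickle.load(open('w8.pkl','rb'))
def q(px,h): return fsolve(lambda s:proj(m,U2W(p,Pn(s[0],h,s[1])))[0]*1.5-px,[.08,-.065])
for n,px,h in [('Ltick',(328,260),.001),('Rtick',(456,260),.001),('Ttick',(392,195),.001),('L135',(348,303),.001),('R135',(436,303),.001),('tip',(338.5,241.5),.004),('out',(306,236),.004),('line far',(390,214),.029),('line near',(393,277),.029),('skirt L',(344,260),.007),('skirtR',(441,260),.007),('plate bl',(299,343),0.001),('plate br',(486,343),.001)]:
    print(n,q(np.array(px)-.25,h).round(4))
x=cv2.resize(f[115:220,190:310],None,fx=6,fy=5.7,interpolation=cv2.INTER_CUBIC);cv2.imwrite('pics/w8c.png',x[...,::-1])
E
```

```text
Ltick [ 0.0835 -0.0317]
Rtick [ 0.0836 -0.1006]
Ttick [ 0.049  -0.0661]
L135 [ 0.1079 -0.0418]
R135 [ 0.108  -0.0905]
tip [ 0.0727 -0.0379]
out [ 0.0698 -0.021 ]
line far [ 0.0547 -0.065 ]
line near [ 0.0853 -0.0664]
skirt L [ 0.082  -0.0408]
skirtR [ 0.0821 -0.0919]
plate bl [ 0.1318 -0.0134]
plate br [ 0.1319 -0.1195]
```

View pics/w8c.png

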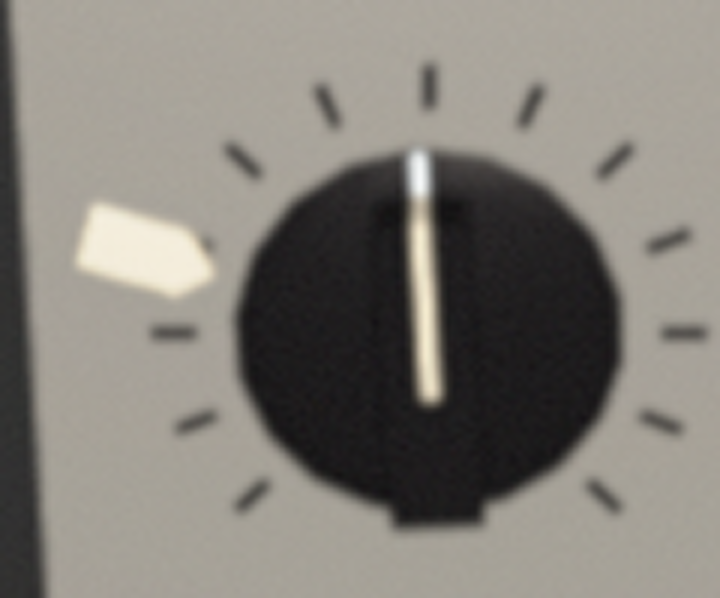

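```bash
cat >> h.py <<'E'
from scipy.optimize import fsolve
SD,SY=.0835,-.0662
def rect(p,m,f,h,half=.055,N=440):
    """rectified view of the panel plane at height h, up=up panel; right=unit right"""
    s=np.linspace(-half,half,N); X,Y=np.meshgrid(s,s)
    P=np.array([.06,SY,.16])-(SD+Y)[...,None]*u_+h*n_; P[...,1]-=X
    uv=proj(m,U2W(p,P.reshape(-1,3))).reshape(N,N,2).astype(np.float32)
    return cv2.remap(f,uv[...,0],uv[...,1],cv2.INTER_CUBIC),s
def white(im,s,rmin,rmax):
    X,Y=np.meshgrid(s,s); r=np.hypot(X,Y); g=im.astype(float)
    M=(im.min(2)>195)&(r>rmin)&(r<rmax); return X[M],-Y[M],M
E
python3 - <<'E'
from h import *
import pickle
p=np.load('unit.npy');m,f,o=pickle.load(open('w8.pkl','rb'))
for h in (.004,.007,.029):
    im,s=rect(p,m,f,h); cv2.imwrite(f'pics/r{int(h*1e3)}.png',im[...,::-1])
    if h==.004:
        x,y,M=white(im,s,.03,.05); x,y=x[x<-.02],y[x<-.02]; print('idx',len(x),np.degrees(np.arctan2(x.mean(),y.mean())),np.hypot(x.mean(),y.mean()), (x.min(),x.max(),y.min(),y.max()))
        c=np.cov(x,y); w,v=np.linalg.eigh(c); print('axis',np.degrees(np.arctan2(v[0,1],v[1,1])))
    if h==.007:
        x,y,M=white(im,s,.019,.025); print('rim',len(x),x.mean(),y.mean(),np.degrees(np.arctan2(x.mean(),y.mean())))
    if h==.029:
        x,y,M=white(im,s,0,.019); print('top',len(x),x.mean(),y.mean(),x.min(),x.max()); c=np.cov(x,y);w,v=np.linalg.eigh(c);print(np.degrees(np.arctan2(v[0,1],v[1,1])))
E
cd pics; python3 -c "
import cv2,numpy as np
cv2.imwrite('r8.png',np.hstack([cv2.imread('r4.png')[:,:400],cv2.imread('r29.png')[:,:400]]))"
```

```text
idx 2051 -71.75047466139026 0.03993165216789177 (np.float64(-0.04597949886104784), np.float64(-0.029441913439635533), np.float64(0.00689066059225512), np.float64(0.018667425968109337))
axis -69.99256774079183
rim 124 -0.0014326916011462981 0.02295741788522301 -3.570996795202269
top 202 -0.0008559056361216972 0.009990527526556754 -0.0016287015945330302 -0.00012528473804099965
-3.3585471414070964
```

View pics/r8.png

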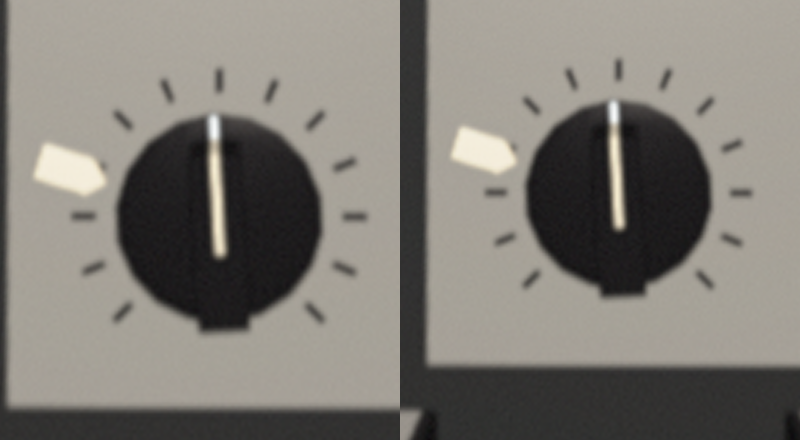

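```bash
python3 - <<'E'
from cell import *
from h import *
p=np.load('unit.npy');o=get_obs();R=Ro.from_rotvec(o['tcp_rot']).as_matrix()
Rt=ori(-60,p[2],np.radians(-3.5))
a=U2W(p,Pn(SD,.06,SY))[0];b=U2W(p,Pn(SD,.010,SY))[0]
rows(o['ee_pos'],R,[(a,Rt,6),(b,Rt,8)],4,3)
E
```

```text
14 rows; maxlin 0.01013952661616902 maxrot 0.011224972160321823
"linear": [[0.0101, 0.0003, -0.0008], [0.0101, 0.0004, -0.0008], [0.0101, 0.0003, -0.0008], [0.0101, 0.0004, -0.0007], [0.0101, 0.0004, -0.0007], [0.0101, 0.0003, -0.0007], [0.0063, 0.0, 0.0], [0.0062, 0.0, 0.0], [0.0063, 0.0, 0.0], [0.0062, 0.0, 0.0], [0.0063, 0.0, 0.0], [0.0062, 0.0, 0.0], [0.0063, 0.0, 0.0], [0.0062, 0.0, 0.0]]
"rot": [[-0.01, 0.002, 0.0], [-0.01, 0.002, 0.0], [-0.01, 0.001, 0.0], [-0.01, 0.002, 0.0], [-0.011, 0.002, 0.001], [-0.01, 0.002, 0.0], [0.0, 0.0, 0.0], [0.0, 0.0, 0.0], [0.0, 0.0, 0.0], [0.0, 0.0, 0.0], [0.0, 0.0, 0.0], [0.0, 0.0, 0.0], [0.0, 0.0, 0.0], [0.0, 0.0, 0.0]]
```

>>> {"name": "servo_tool", "arguments": {"linear": [[0.0101,0.0003,-0.0008],[0.0101,0.0004,-0.0008],[0.0101,0.0003,-0.0008],[0.0101,0.0004,-0.0007],[0.0101,0.0004,-0.0007],[0.0101,0.0003,-0.0007],[0.006,0,0],[0.006,0,0],[0,0,0]], "rot": [[-0.01,0.002,0],[-0.01,0.002,0],[-0.01,0.001,0],[-0.01,0.002,0],[-0.011,0.002,0.001],[-0.01,0.002,0],[0,0,0],[0,0,0],[0,0,0]]}}

```text
clock: 12.25
ee_pos: [0.5056, -0.0884, 0.1581]
tcp_rot: [2.603, 0.241, -1.502]
contact_force: [-0.4, 0.3, -0.5]
grip_width: 0.0514
```

```bash
python3 - <<'E'
from cell import *
from h import *
p=np.load('unit.npy');o=get_obs();R=Ro.from_rotvec(o['tcp_rot']).as_matrix()
f=grab_frame('wrist');cv2.imwrite('pics/w9.png',f[...,::-1])
Rt=ori(-60,p[2],np.radians(-3.5));b=U2W(p,Pn(SD,.010,SY))[0]
print(o['joint_pos'],R.T@(b-o['ee_pos']),Ro.from_matrix(R.T@Rt).as_rotvec())
E
```

```text
[ 0.31670887  0.1714447  -0.14522141  2.34271093 -0.81174385  0.19062015
 -0.41356561] [ 0.03714918  0.00052275 -0.00195032] [-0.00091016  0.00176828  0.00081584]
```

View pics/w9.png

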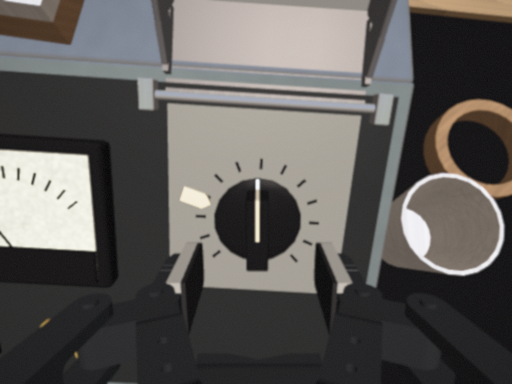

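```bash
cat >> h.py <<'E'
def selR(p,s,tilt=12):
    nw=Ro.from_euler('z',p[2]).apply(n_)
    return Ro.from_rotvec(-nw/np.linalg.norm(nw)*s).as_matrix()@ori(-60-tilt,p[2])
E
python3 - <<'E'
from cell import *
from h import *
p=np.load('unit.npy');o=get_obs();R=Ro.from_rotvec(o['tcp_rot']).as_matrix()
Rt=selR(p,np.radians(-3.5))
print(np.abs(selR(p,-.3,0)-ori(-60,p[2],-.3)).max())
a=U2W(p,Pn(SD,.05,SY))[0];b=U2W(p,Pn(SD,.013,SY))[0]
rows(o['ee_pos'],R,[(a,Rt,5),(b,Rt,6)],4,3)
E
```

```text
3.6387235265861184e-06
11 rows; maxlin 0.006236986451805071 maxrot 0.04201190307520001
"linear": [[-0.0005, 0.0001, -0.0004], [-0.0005, 0.0001, -0.0004], [-0.0006, 0.0001, -0.0003], [-0.0005, 0.0, -0.0004], [-0.0006, 0.0001, -0.0003], [0.006, 0.0, -0.0013], [0.0061, 0.0, -0.0013], [0.006, 0.0, -0.0012], [0.006, 0.0, -0.0013], [0.0061, 0.0, -0.0013], [0.006, 0.0, -0.0013]]
"rot": [[0.0, -0.042, 0.0], [0.0, -0.041, 0.0], [-0.001, -0.042, 0.0], [0.0, -0.041, 0.001], [0.0, -0.042, 0.0], [0.0, 0.0, 0.0], [0.0, 0.0, 0.0], [0.0, 0.0, 0.0], [0.0, 0.0, 0.0], [0.0, 0.0, 0.0], [0.0, 0.0, 0.0]]
```

>>> {"name": "servo_tool", "arguments": {"linear": [[-0.0005,0.0001,-0.0004],[-0.0005,0.0001,-0.0004],[-0.0006,0.0001,-0.0003],[-0.0005,0,-0.0004],[-0.0006,0.0001,-0.0003],[0.006,0,-0.0013],[0.006,0,-0.0013],[0.006,0,-0.0012],[0,0,0]], "rot": [[0,-0.042,0],[0,-0.041,0],[-0.001,-0.042,0],[0,-0.041,0.001],[0,-0.042,0],[0,0,0],[0,0,0],[0,0,0],[0,0,0]]}}

```text
clock: 13.2
ee_pos: [0.5141, -0.0876, 0.1445]
tcp_rot: [2.42, 0.218, -1.757]
contact_force: [-0.2, -0.1, -0.1]
grip_width: 0.0513
```

```bash
python3 - <<'E'
from cell import *
from h import *
p=np.load('unit.npy');o=get_obs();R=Ro.from_rotvec(o['tcp_rot']).as_matrix()
f=grab_frame('wrist');cv2.imwrite('pics/w10.png',f[...,::-1])
Rt=selR(p,np.radians(-3.5));b=U2W(p,Pn(SD,.013,SY))[0]
print(o['joint_pos'],R.T@(b-o['ee_pos']),Ro.from_matrix(R.T@Rt).as_rotvec())
E
```

```text
[-0.07709811  0.23106392  0.22639381  2.20358931 -0.30863451  0.42478394
 -0.96516707] [ 1.73843566e-02 -1.06510985e-05 -5.08311097e-03] [-0.00045429  0.00148195 -0.00032627]
```

View pics/w10.png

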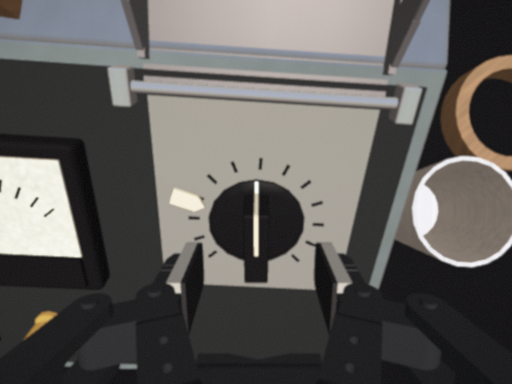

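Good, centred. Finish descending and close.

>>> {"name": "servo_tool", "arguments": {"linear": [[0.006,0,-0.0017],[0.006,0,-0.0017],[0.0054,0,-0.0017],[0,0,0]], "rot": [[0,0,0],[0,0,0],[0,0,0],[0,0,0]]}}

```text
clock: 13.65
ee_pos: [0.525, -0.0857, 0.1299]
tcp_rot: [2.42, 0.218, -1.755]
contact_force: [-0.8, 0.6, -0.2]
grip_width: 0.0511
```

>>> {"name": "servo_tool", "arguments": {"linear": [[0,0,0],[0,0,0],[0,0,0],[0,0,0],[0,0,0],[0,0,0],[0,0,0]], "rot": [[0,0,0],[0,0,0],[0,0,0],[0,0,0],[0,0,0],[0,0,0],[0,0,0]], "gripper": 1.0, "force": 30}}

```text
clock: 14.35
ee_pos: [0.5246, -0.0847, 0.131]
tcp_rot: [2.42, 0.221, -1.755]
contact_force: [-3.0, 4.0, 5.0]
grip_width: 0.0112
```

```bash
python3 - <<'E'
from cell import *
from h import *
p=np.load('unit.npy');o=get_obs();R=Ro.from_rotvec(o['tcp_rot']).as_matrix()
Rt=selR(p,np.radians(-3.5));b=U2W(p,Pn(SD,.013,SY))[0]
print(o['joint_pos'],R.T@(b-o['ee_pos']),Ro.from_matrix(R.T@Rt).as_rotvec())
f=grab_frame('wrist');cv2.imwrite('pics/w11.png',f[...,::-1])
s0,s1=np.radians(-3.5),np.radians(-71.5); N=20
pp=o['ee_pos']
rows(pp,R,[(pp,selR(p,s0+(s1-s0)*i/N),1) for i in range(1,N+1)],4,3)
E
```

```text
[-0.06557975  0.26833256  0.20654539  2.19739973 -0.33614516  0.39390896
 -0.94433342] [0.001247   0.00118664 0.00109493] [0.00131042 0.00017697 0.00083897]
20 rows; maxlin 0.0 maxrot 0.060415229867972854
"linear": [[0.0, 0.0, 0.0], [0.0, 0.0, 0.0], [0.0, 0.0, 0.0], [0.0, 0.0, 0.0], [0.0, 0.0, 0.0], [0.0, 0.0, 0.0], [0.0, 0.0, 0.0], [0.0, 0.0, 0.0], [0.0, 0.0, 0.0], [0.0, 0.0, 0.0], [0.0, 0.0, 0.0], [0.0, 0.0, 0.0], [0.0, 0.0, 0.0], [0.0, 0.0, 0.0], [0.0, 0.0, 0.0], [0.0, 0.0, 0.0], [0.0, 0.0, 0.0], [0.0, 0.0, 0.0], [0.0, 0.0, 0.0], [0.0, 0.0, 0.0]]
"rot": [[-0.057, 0.0, 0.013], [-0.058, 0.0, 0.013], [-0.058, 0.0, 0.012], [-0.058, 0.0, 0.012], [-0.058, 0.0, 0.013], [-0.058, 0.0, 0.012], [-0.058, 0.0, 0.012], [-0.058, 0.0, 0.013], [-0.058, 0.0, 0.012], [-0.058, 0.0, 0.012], [-0.058, 0.0, 0.013], [-0.058, 0.0, 0.012], [-0.058, 0.0, 0.012], [-0.058, 0.0, 0.013], [-0.058, 0.0, 0.012], [-0.058, 0.0, 0.012], [-0.058, 0.0, 0.013], [-0.058, 0.0, 0.012], [-0.058, 0.0, 0.012], [-0.059, 0.0, 0.013]]
```

View pics/w11.png

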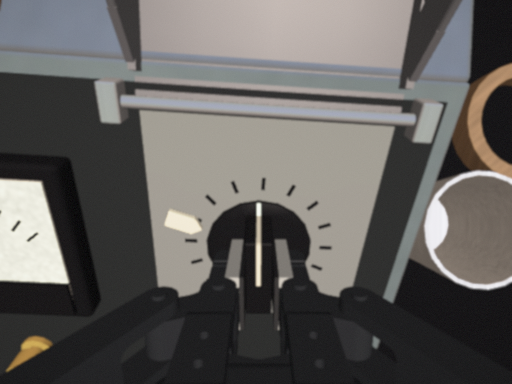

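>>> {"name": "servo_tool", "arguments": {"linear": [[0,0,0],[0,0,0],[0,0,0],[0,0,0],[0,0,0],[0,0,0],[0,0,0],[0,0,0],[0,0,0],[0,0,0]], "rot": [[-0.058,0,0.012],[-0.058,0,0.013],[-0.058,0,0.012],[-0.058,0,0.012],[-0.058,0,0.013],[-0.058,0,0.012],[-0.058,0,0.012],[-0.058,0,0.013],[-0.058,0,0.012],[-0.058,0,0.012]]}}

```text
clock: 15.4
ee_pos: [0.5244, -0.0842, 0.1309]
tcp_rot: [1.966, 0.493, -1.389]
contact_force: [-5.8, 6.1, 6.7]
grip_width: 0.0114
```

```bash
python3 - <<'E'
from cell import *
from h import *
p=np.load('unit.npy');o=get_obs();R=Ro.from_rotvec(o['tcp_rot']).as_matrix()
print(o['joint_pos'],o['contact_force'],o['wrist_torque'])
Rt=selR(p,np.radians(-3.5-34));print(Ro.from_matrix(R.T@Rt).as_rotvec())
f=grab_frame('wrist');cv2.imwrite('pics/w12.png',f[...,::-1])
E
```

```text
[-0.19536676  0.24470991  0.24584887  2.26626457  0.00706468  0.2653063
 -0.7704385 ] [-5.76280864  6.06669319  6.73629048] [1.24379069 0.95585443 0.31764018]
[ 0.00387365 -0.00061621  0.00092378]
```

View pics/w12.png

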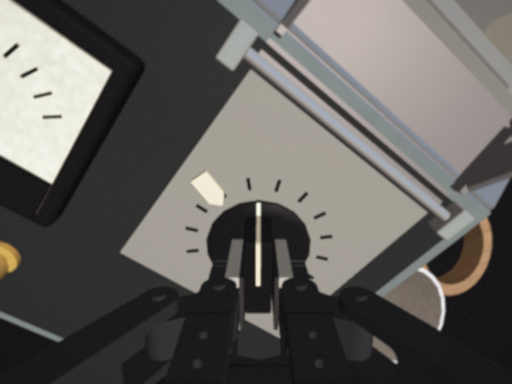

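>>> {"name": "servo_tool", "arguments": {"linear": [[0,0,0],[0,0,0],[0,0,0],[0,0,0],[0,0,0],[0,0,0],[0,0,0],[0,0,0],[0,0,0],[0,0,0],[0,0,0]], "rot": [[-0.058,0,0.013],[-0.058,0,0.012],[-0.058,0,0.012],[-0.058,0,0.013],[-0.058,0,0.012],[-0.058,0,0.012],[-0.058,0,0.013],[-0.058,0,0.012],[-0.058,0,0.012],[-0.058,0,0.013],[0,0,0]]}}

```text
clock: 16.55
ee_pos: [0.5241, -0.084, 0.1308]
tcp_rot: [1.5, 0.673, -1.026]
contact_force: [-9.1, 7.9, 6.6]
grip_width: 0.0113
```

```bash
python3 - <<'E'
from cell import *
from h import *
import pickle
p=np.load('unit.npy');o=get_obs();R=Ro.from_rotvec(o['tcp_rot']).as_matrix()
print(o['clock'],o['joint_pos'],o['contact_force'],o['wrist_torque'])
Rt=selR(p,np.radians(-71.5));print(Ro.from_matrix(R.T@Rt).as_rotvec())
m=camera_model('wrist');f=grab_frame('wrist');pickle.dump((m,f,o),open('w13.pkl','wb'))
im4,s=rect(p,m,f,.004);im29,s=rect(p,m,f,.029)
cv2.imwrite('pics/r13.png',np.hstack([im4[:,:400],im29[:,:400]])[...,::-1])
cv2.imwrite('pics/w13.png',cv2.resize(f,(768,576),interpolation=cv2.INTER_CUBIC)[...,::-1])
E
```

```text
16.55 [-0.26510887  0.22946935  0.25860535  2.36526429  0.79242811  0.11684648
 -1.02582763] [-9.08622806  7.92798783  6.5683406 ] [1.59446814 1.2647579  0.6453886 ]
[-0.00386886 -0.0016334   0.00239481]
```

View pics/w13.png

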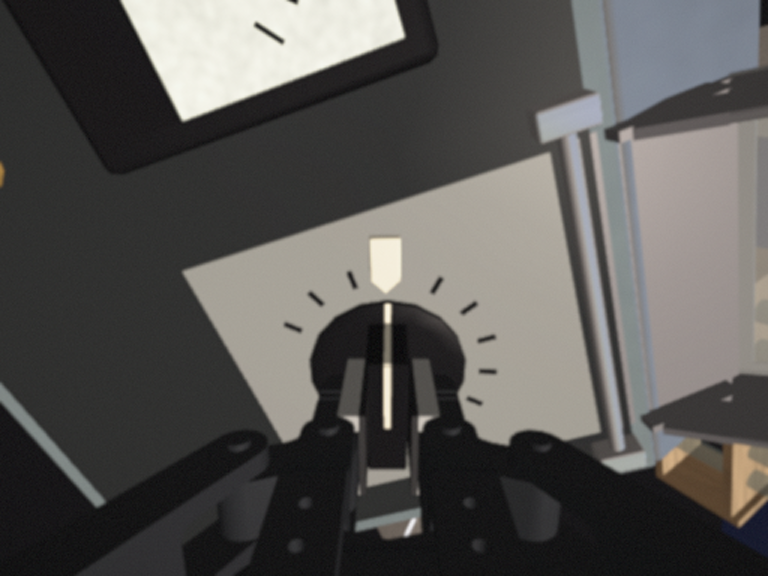

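View pics/r13.png

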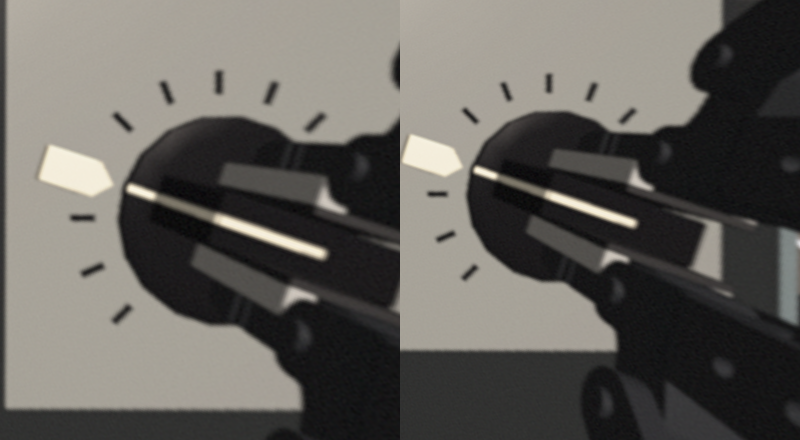

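>>> {"name": "servo_tool", "arguments": {"linear": [[0,0,0],[0,0,0],[0,0,0],[-0.005,0,0],[-0.01,0,0],[-0.01,0,0],[-0.015,0,0],[-0.02,0,0],[-0.02,0,0]], "rot": [[0,0,0],[0,0,0],[0,0,0],[0,0,0],[0,0,0],[0,0,0],[0,0,0],[0,0,0],[0,0,0]], "gripper": 0.4}}

```text
clock: 17.5
ee_pos: [0.4877, -0.0755, 0.2021]
tcp_rot: [1.505, 0.669, -1.033]
contact_force: [0.5, -0.4, 0.0]
grip_width: 0.0513
```

```bash
python3 - <<'E'
from cell import *
from h import *
import pickle
p=np.load('unit.npy');o=get_obs();R=Ro.from_rotvec(o['tcp_rot']).as_matrix()
print(o['clock'],o['joint_pos'],o['contact_force'])
m=camera_model('wrist');f=grab_frame('wrist');pickle.dump((m,f,o),open('w14.pkl','wb'))
im4,s=rect(p,m,f,.004);im29,s=rect(p,m,f,.029);im7,s=rect(p,m,f,.007)
cv2.imwrite('pics/r14.png',np.hstack([im4[:,:400],im29[:,:400]])[...,::-1])
x,y,M=white(im4,s,.03,.05); k=x<-.02;x,y=x[k],y[k];print('idx',np.degrees(np.arctan2(x.mean(),y.mean())))
x,y,M=white(im7,s,.019,.025);k=x<0;x,y=x[k],y[k];print('rim',len(x),np.degrees(np.arctan2(x.mean(),y.mean())))
b=tabpose(p,2.6,-100,back=.09); mid=np.array([.55,-.08,.38])
rows(o['ee_pos'],R,[(mid,ori(-85,p[2]),12),(*b,8)],3,3)
b=tabpose(p,2.6,-100);print('grasp',b[0])
E
```

```text
17.5 [-0.12462365  0.03063066  0.0451371   2.33403442  0.49973417  0.35308842
 -0.75157842] [ 0.52930172 -0.41901072  0.043298  ]
idx -71.51257408024688
rim 170 -70.3553834522571
20 rows; maxlin 0.018439088914585774 maxrot 0.1047950380504726
"linear": [[-0.011, 0.012, -0.001], [-0.011, 0.011, -0.001], [-0.011, 0.01, -0.002], [-0.012, 0.01, -0.004], [-0.012, 0.009, -0.004], [-0.013, 0.008, -0.004], [-0.013, 0.008, -0.005], [-0.013, 0.006, -0.006], [-0.013, 0.006, -0.006], [-0.014, 0.004, -0.006], [-0.014, 0.003, -0.006], [-0.014, 0.003, -0.007], [0.006, 0.0, -0.017], [0.006, 0.0, -0.016], [0.006, 0.0, -0.017], [0.005, 0.0, -0.017], [0.004, 0.0, -0.018], [0.004, 0.001, -0.017], [0.003, 0.0, -0.017], [0.002, 0.0, -0.018]]
"rot": [[0.098, -0.016, -0.033], [0.098, -0.017, -0.032], [0.098, -0.016, -0.033], [0.098, -0.016, -0.033], [0.097, -0.017, -0.033], [0.098, -0.016, -0.033], [0.098, -0.016, -0.032], [0.098, -0.016, -0.033], [0.098, -0.017, -0.033], [0.098, -0.016, -0.033], [0.098, -0.016, -0.032], [0.098, -0.016, -0.033], [0.0, -0.033, 0.0], [0.0, -0.033, 0.0], [0.0, -0.032, 0.0], [0.0, -0.033, 0.0], [0.0, -0.033, 0.0], [0.0, -0.033, 0.0], [0.0, -0.032, 0.0], [0.0, -0.033, 0.0]]
grasp [ 0.66962605 -0.06311256  0.25125669]
```

View pics/r14.png

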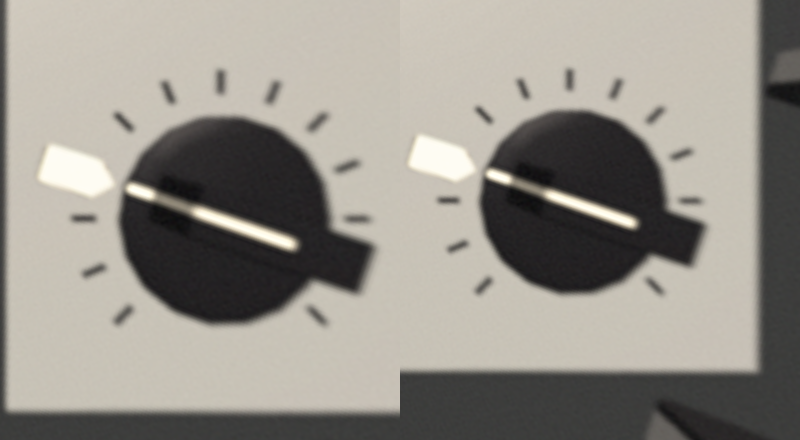

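>>> {"name": "servo_tool", "arguments": {"linear": [[-0.011,0.012,-0.001],[-0.011,0.011,-0.001],[-0.011,0.01,-0.002],[-0.012,0.01,-0.004],[-0.012,0.009,-0.004],[-0.013,0.008,-0.004],[-0.013,0.008,-0.005],[-0.013,0.006,-0.006],[-0.013,0.006,-0.006],[-0.014,0.004,-0.006],[-0.014,0.003,-0.006],[-0.014,0.003,-0.007]], "rot": [[0.098,-0.016,-0.033],[0.098,-0.017,-0.032],[0.098,-0.016,-0.033],[0.098,-0.016,-0.033],[0.097,-0.017,-0.033],[0.098,-0.016,-0.033],[0.098,-0.016,-0.032],[0.098,-0.016,-0.033],[0.098,-0.017,-0.033],[0.098,-0.016,-0.033],[0.098,-0.016,-0.032],[0.098,-0.016,-0.033]]}}

```text
clock: 18.75
ee_pos: [0.5508, -0.08, 0.3799]
tcp_rot: [2.241, 0.166, -2.053]
contact_force: [-0.4, -0.3, 0.4]
grip_width: 0.0514
```

```bash
python3 - <<'E'
from cell import *
from h import *
p=np.load('unit.npy');o=get_obs();R=Ro.from_rotvec(o['tcp_rot']).as_matrix()
print(o['clock'],o['ee_pos'],R[:,0],o['joint_pos'])
b=tabpose(p,2.6,-110,back=.08)
rows(o['ee_pos'],R,[(*b,11)],4,3)
E
```

```text
18.75 [ 0.55081712 -0.07997801  0.37991813] [ 0.08625723  0.01442011 -0.99616854] [-0.08090327  0.17920501  0.17353026  1.57516268 -0.05469525  1.30540546
 -1.32392142]
11 rows; maxlin 0.01414814475470194 maxrot 0.040012498047485114
"linear": [[0.0059, 0.0001, -0.0127], [0.0055, 0.0, -0.013], [0.0049, 0.0001, -0.0132], [0.0044, 0.0001, -0.0133], [0.0039, 0.0, -0.0136], [0.0033, 0.0001, -0.0136], [0.0028, 0.0001, -0.0138], [0.0022, 0.0, -0.0139], [0.0017, 0.0001, -0.014], [0.0011, 0.0001, -0.014], [0.0005, 0.0001, -0.014]]
"rot": [[0.0, -0.04, 0.0], [-0.001, -0.039, 0.0], [0.0, -0.04, 0.001], [0.0, -0.04, 0.0], [0.0, -0.039, 0.0], [-0.001, -0.04, 0.0], [0.0, -0.04, 0.0], [0.0, -0.04, 0.001], [0.0, -0.039, 0.0], [-0.001, -0.04, 0.0], [0.0, -0.04, 0.0]]
```

>>> {"name": "servo_tool", "arguments": {"linear": [[0.0059,0,-0.0127],[0.0055,0,-0.013],[0.0049,0.0001,-0.0132],[0.0044,0.0001,-0.0133],[0.0039,0,-0.0136],[0.0033,0.0001,-0.0136],[0.0028,0.0001,-0.0138],[0.0022,0,-0.0139],[0.0017,0.0001,-0.014],[0.0011,0.0001,-0.014],[0.0005,0.0001,-0.014],[0,0,0]], "rot": [[0,-0.04,0],[-0.001,-0.039,0],[0,-0.04,0],[0,-0.04,0],[0,-0.039,0],[-0.001,-0.04,0],[0,-0.04,0],[0,-0.04,0],[0,-0.039,0],[-0.001,-0.04,0],[0,-0.04,0],[0,0,0]]}}

```text
clock: 19.95
ee_pos: [0.6954, -0.0583, 0.3222]
tcp_rot: [1.721, 0.135, -2.474]
contact_force: [0.8, 0.5, -1.6]
grip_width: 0.0511
```

```bash
python3 - <<'E'
from cell import *
from h import *
p=np.load('unit.npy');o=get_obs();R=Ro.from_rotvec(o['tcp_rot']).as_matrix()
m=camera_model('wrist');f=grab_frame('wrist');im=cv2.resize(f,(768,576),interpolation=cv2.INTER_CUBIC)[...,::-1].copy()
H=Pn(p[3],0,p[4])
for th,col in ((2.6,(0,0,255)),(2.5,(0,255,0))):
    for d,h,y in [(.148,.024,.012),(.148,.024,-.012),(.148,.016,.012),(.148,.016,-.012),(.12,.036,.054),(.12,.036,-.054)]:
        v=Ro.from_rotvec([0,th,0]).apply(-d*u_+h*n_)+[0,y,0]
        a=proj(m,U2W(p,H+v))[0]; cv2.circle(im,tuple(int(t) for t in (a+.5)*1.5),3,col,1)
cv2.imwrite('pics/w15.png',im)
b=tabpose(p,2.6,-110);print(o['clock'],o['joint_pos'],R.T@(b[0]-o['ee_pos']),Ro.from_matrix(R.T@b[1]).as_rotvec())
E
```

```text
19.95 [-0.09467107  0.78307047  0.20800519  0.80936908 -0.07152484  1.9073075
 -1.34932583] [0.07579685 0.00091276 0.00206397] [0.00434877 0.00573259 0.00025663]
```

View pics/w15.png

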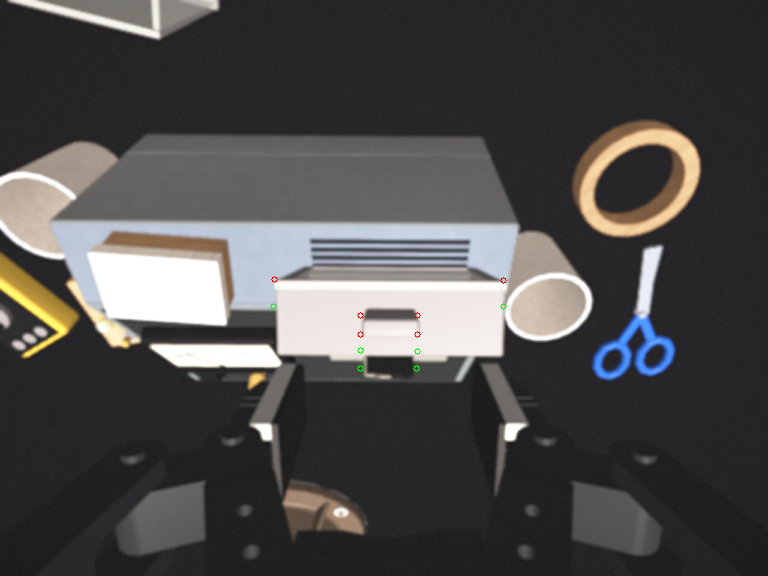

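```bash
python3 - <<'E'
from cell import *
from h import *
p=np.load('unit.npy');o=get_obs();R=Ro.from_rotvec(o['tcp_rot']).as_matrix()
rows(o['ee_pos'],R,[(*tabpose(p,2.59,-100,back=.06),4),(*tabpose(p,2.59,-100),6)],4,3)
E
```

```text
10 rows; maxlin 0.01 maxrot 0.045011109739707594
"linear": [[0.0044, 0.0001, 0.0028], [0.0042, 0.0, 0.003], [0.0041, 0.0001, 0.0031], [0.0039, 0.0001, 0.0034], [0.01, 0.0, 0.0], [0.01, 0.0, 0.0], [0.01, 0.0, 0.0], [0.01, 0.0, 0.0], [0.01, 0.0, 0.0], [0.01, 0.0, 0.0]]
"rot": [[0.001, 0.044, 0.0], [0.001, 0.045, 0.0], [0.001, 0.044, 0.0], [0.0, 0.044, 0.0], [0.0, 0.0, 0.0], [0.0, 0.0, 0.0], [0.0, 0.0, 0.0], [0.0, 0.0, 0.0], [0.0, 0.0, 0.0], [0.0, 0.0, 0.0]]
```

>>> {"name": "servo_tool", "arguments": {"linear": [[0.0044,0.0001,0.0028],[0.0042,0,0.003],[0.0041,0.0001,0.0031],[0.0039,0.0001,0.0034],[0.01,0,0],[0.01,0,0],[0.01,0,0],[0.01,0,0],[0.01,0,0],[0.01,0,0],[0,0,0]], "rot": [[0.001,0.044,0],[0.001,0.045,0],[0.001,0.044,0],[0,0.044,0],[0,0,0],[0,0,0],[0,0,0],[0,0,0],[0,0,0],[0,0,0],[0,0,0]]}}

```text
clock: 21.1
ee_pos: [0.6675, -0.0635, 0.2527]
tcp_rot: [1.943, 0.145, -2.316]
contact_force: [0.0, 0.2, 0.6]
grip_width: 0.0515
```

```bash
python3 - <<'E'
from cell import *
from h import *
p=np.load('unit.npy');o=get_obs();R=Ro.from_rotvec(o['tcp_rot']).as_matrix()
f=grab_frame('wrist');cv2.imwrite('pics/w16.png',f[...,::-1])
b=tabpose(p,2.59,-100);print(o['clock'],o['joint_pos'],o['contact_force'],R.T@(b[0]-o['ee_pos']),Ro.from_matrix(R.T@b[1]).as_rotvec())
E
```

```text
21.1 [-0.09933533  0.60986813  0.18077156  1.2495399  -0.06738954  1.46168434
 -1.35004001] [0.04792781 0.15115617 0.56078816] [ 4.20224857e-04 -2.01828127e-05 -1.12841179e-03] [-9.11418878e-05  1.82361652e-04 -3.21369334e-04]
```

View pics/w16.png

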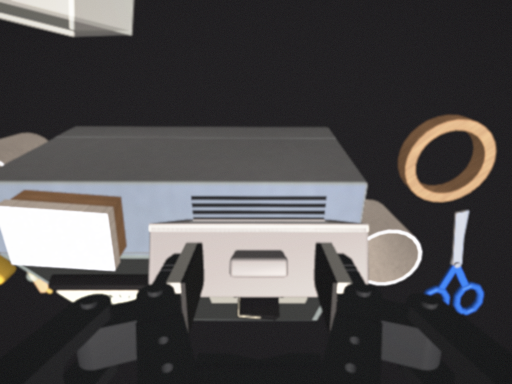

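>>> {"name": "servo_tool", "arguments": {"linear": [[0,0,0],[0,0,0],[0,0,0],[0,0,0],[0,0,0],[0,0,0]], "rot": [[0,0,0],[0,0,0],[0,0,0],[0,0,0],[0,0,0],[0,0,0]], "gripper": 1.0, "force": 20}}

```text
clock: 21.75
ee_pos: [0.6687, -0.0633, 0.2554]
tcp_rot: [1.948, 0.145, -2.312]
contact_force: [0.4, 1.7, 5.3]
grip_width: 0.0234
```

```bash
python3 - <<'E'
from cell import *
from h import *
p=np.load('unit.npy');o=get_obs();R=Ro.from_rotvec(o['tcp_rot']).as_matrix()
b=tabpose(p,2.59,-100);off=o['ee_pos']-b[0];print(off,o['grip_width'])
N=14;way=[]
for i in range(1,N+1):
    th=2.59-.1*i; t=tabpose(p,th,-100+30*i/26); way.append((t[0]+off*max(0,1-i/8),t[1],1))
rows(o['ee_pos'],R,way,4,3)
E
```

```text
[2.12402197e-04 1.59438505e-05 3.32567296e-03] 0.02341904430032894
14 rows; maxlin 0.013810141201305654 maxrot 0.021
"linear": [[-0.0053, 0.0, 0.0124], [-0.0041, 0.0, 0.0129], [-0.0031, 0.0, 0.0132], [-0.0021, 0.0, 0.0135], [-0.0009, 0.0, 0.0136], [0.0002, 0.0, 0.0137], [0.0013, 0.0, 0.0137], [0.0024, 0.0, 0.0136], [0.0031, 0.0, 0.0133], [0.0042, 0.0, 0.0131], [0.0052, 0.0, 0.0126], [0.0062, 0.0, 0.0123], [0.0073, 0.0, 0.0117], [0.0081, 0.0, 0.011]]
"rot": [[0.0, 0.016, -0.001], [0.0, 0.02, 0.0], [0.0, 0.02, 0.0], [0.0, 0.02, 0.0], [0.0, 0.02, 0.0], [0.0, 0.021, 0.0], [0.0, 0.02, 0.0], [0.0, 0.02, 0.0], [0.0, 0.02, 0.0], [0.0, 0.02, 0.0], [0.0, 0.02, 0.0], [0.0, 0.02, 0.0], [0.0, 0.021, 0.0], [0.0, 0.02, 0.0]]
```

>>> {"name": "servo_tool", "arguments": {"linear": [[-0.0053,0,0.0124],[-0.0041,0,0.0129],[-0.0031,0,0.0132],[-0.0021,0,0.0135],[-0.0009,0,0.0136],[0.0002,0,0.0137],[0.0013,0,0.0137]], "rot": [[0,0.016,0],[0,0.02,0],[0,0.02,0],[0,0.02,0],[0,0.02,0],[0,0.021,0],[0,0.02,0]]}}

```text
clock: 22.45
ee_pos: [0.5801, -0.0764, 0.2807]
tcp_rot: [2.11, 0.158, -2.173]
contact_force: [1.3, 2.5, 7.7]
grip_width: 0.0229
```

```bash
python3 - <<'E'
from cell import *
from h import *
p=np.load('unit.npy');o=get_obs()
f=grab_frame('wrist');cv2.imwrite('pics/w17.png',f[...,::-1])
b=tabpose(p,1.89,-100+30*7/26);print(o['clock'],o['contact_force'],o['wrist_torque'],b[0]-o['ee_pos'])
E
```

```text
22.45 [1.34804805 2.48887134 7.73346114] [ 0.49149376 -0.46684449  0.00918255] [-0.0005431  -0.00029563 -0.00146415]
```

View pics/w17.png

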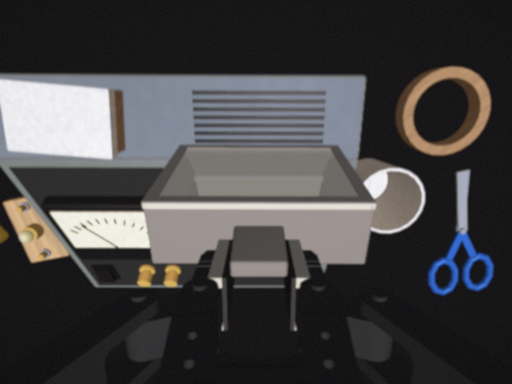

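```bash
python3 - <<'E'
from cell import *
from h import *
p=np.load('unit.npy');o=get_obs();R=Ro.from_rotvec(o['tcp_rot']).as_matrix()
N=18;way=[]
a0=-100+30*7/26
for i in range(1,N+1):
    t=tabpose(p,1.89-.1*i,a0+(-70-a0)*i/19); way.append((t[0],t[1],1))
rows(o['ee_pos'],R,way,4,3)
E
```

```text
18 rows; maxlin 0.013930183056945088 maxrot 0.021
"linear": [[0.0032, 0.0002, 0.0114], [0.0031, 0.0, 0.0134], [0.0042, 0.0, 0.013], [0.0052, 0.0, 0.0127], [0.0062, 0.0, 0.0123], [0.0072, 0.0, 0.0116], [0.0081, 0.0, 0.0111], [0.009, 0.0, 0.0104], [0.0099, 0.0, 0.0096], [0.0106, 0.0, 0.0089], [0.0112, 0.0, 0.0079], [0.0119, 0.0, 0.007], [0.0125, 0.0, 0.0061], [0.0128, 0.0, 0.005], [0.0133, 0.0, 0.004], [0.0136, 0.0, 0.0029], [0.0138, 0.0, 0.0019], [0.0139, 0.0, 0.0007]]
"rot": [[0.0, 0.017, 0.0], [0.0, 0.02, 0.0], [0.0, 0.021, 0.0], [0.0, 0.02, 0.0], [0.0, 0.02, 0.0], [0.0, 0.02, 0.0], [0.0, 0.02, 0.0], [0.0, 0.02, 0.0], [0.0, 0.02, 0.0], [0.0, 0.021, 0.0], [0.0, 0.02, 0.0], [0.0, 0.02, 0.0], [0.0, 0.02, 0.0], [0.0, 0.02, 0.0], [0.0, 0.02, 0.0], [0.0, 0.02, 0.0], [0.0, 0.02, 0.0], [0.0, 0.021, 0.0]]
```

>>> {"name": "servo_tool", "arguments": {"linear": [[0.0032,0.0002,0.0114],[0.0031,0,0.0134],[0.0042,0,0.013],[0.0052,0,0.0127],[0.0062,0,0.0123],[0.0072,0,0.0116],[0.0081,0,0.0111],[0.009,0,0.0104],[0.0099,0,0.0096],[0.0106,0,0.0089]], "rot": [[0,0.017,0],[0,0.02,0],[0,0.021,0],[0,0.02,0],[0,0.02,0],[0,0.02,0],[0,0.02,0],[0,0.02,0],[0,0.02,0],[0,0.021,0]]}}

```text
clock: 23.5
ee_pos: [0.4695, -0.0928, 0.2067]
tcp_rot: [2.318, 0.174, -1.967]
contact_force: [-3.4, 4.2, 2.8]
grip_width: 0.0234
```

```bash
python3 - <<'E'
from cell import *
from h import *
p=np.load('unit.npy');o=get_obs();R=Ro.from_rotvec(o['tcp_rot']).as_matrix()
f=grab_frame('wrist');cv2.imwrite('pics/w18.png',f[...,::-1])
a0=-100+30*7/26; a1=a0+(-70-a0)*10/19
b=tabpose(p,.89,a1);print(o['clock'],o['contact_force'],o['wrist_torque'],b[0]-o['ee_pos'],o['grip_width'])
way=[(*tabpose(p,th,a1+(-70-a1)*(.89-th)/.89),1) for th in (.79,.69,.59,.49,.4,.32,.25,.19,.14,.1,.06,.03,.0)]
rows(o['ee_pos'],R,way,4,3)
E
```

```text
23.5 [-3.35272247  4.156938    2.76693605] [0.94759026 0.5457241  0.14495884] [ 0.000444   -0.00037908  0.00158815] 0.023366435266001417
13 rows; maxlin 0.01387155362603627 maxrot 0.025
"linear": [[0.0098, 0.0004, 0.0073], [0.0119, 0.0, 0.007], [0.0124, 0.0, 0.006], [0.0129, 0.0, 0.0051], [0.012, 0.0, 0.0036], [0.0108, 0.0, 0.0026], [0.0095, 0.0, 0.0016], [0.0083, 0.0, 0.001], [0.007, 0.0, 0.0006], [0.0055, 0.0, 0.0002], [0.0056, 0.0, 0.0001], [0.0042, 0.0, -0.0001], [0.0042, 0.0, -0.0001]]
"rot": [[0.0, 0.025, 0.0], [0.0, 0.02, 0.001], [0.0, 0.021, 0.0], [0.0, 0.02, 0.0], [0.0, 0.018, 0.0], [0.0, 0.017, 0.0], [0.0, 0.014, 0.0], [0.0, 0.012, 0.0], [0.0, 0.01, 0.0], [0.0, 0.009, 0.0], [0.0, 0.008, 0.0], [0.0, 0.006, 0.0], [0.0, 0.006, 0.0]]
```

View pics/w18.png

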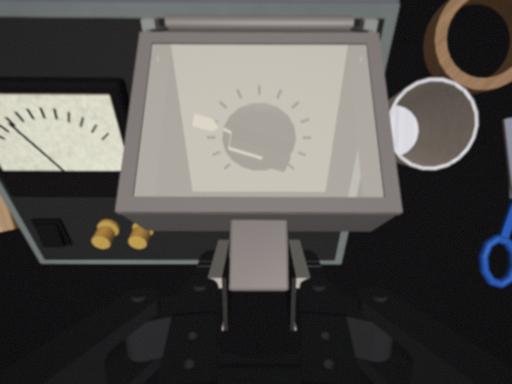

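>>> {"name": "servo_tool", "arguments": {"linear": [[0.0105,0,0.0073],[0.0119,0,0.007],[0.0124,0,0.006],[0.0129,0,0.0051],[0.012,0,0.0036],[0.0108,0,0.0026],[0.0095,0,0.0016],[0.0083,0,0.001],[0.007,0,0.0006],[0.0055,0,0.0002],[0.0056,0,0.0001],[0.0042,0,0],[0.0042,0,0],[0,0,0]], "rot": [[0,0.023,0],[0,0.02,0],[0,0.021,0],[0,0.02,0],[0,0.018,0],[0,0.017,0],[0,0.014,0],[0,0.012,0],[0,0.01,0],[0,0.009,0],[0,0.008,0],[0,0.006,0],[0,0.006,0],[0,0,0]]}}

```text
clock: 24.95
ee_pos: [0.4631, -0.0936, 0.0871]
tcp_rot: [2.494, 0.189, -1.757]
contact_force: [-6.3, 2.0, -0.7]
grip_width: 0.0234
```

```bash
python3 - <<'E'
from cell import *
from h import *
p=np.load('unit.npy');o=get_obs();R=Ro.from_rotvec(o['tcp_rot']).as_matrix()
m=camera_model('wrist');f=grab_frame('wrist');im=cv2.resize(f,(768,576),interpolation=cv2.INTER_CUBIC)[...,::-1].copy()
H=Pn(p[3],0,p[4])
for th,col in ((0,(0,0,255)),(.1,(0,255,0))):
    for d,h,y in [(.148,.024,.012),(.148,.024,-.012),(.12,.036,.054),(.12,.036,-.054)]:
        v=Ro.from_rotvec([0,th,0]).apply(-d*u_+h*n_)+[0,y,0]
        a=proj(m,U2W(p,H+v))[0]; cv2.circle(im,tuple(int(t) for t in (a+.5)*1.5),3,col,1)
cv2.imwrite('pics/w19.png',im)
b=tabpose(p,0,-70);print(o['clock'],o['contact_force'],R.T@(b[0]-o['ee_pos']),o['grip_width'])
E
```

```text
24.95 [-6.32324361  1.98608202 -0.69856809] [-0.00148934  0.00057947 -0.00166893] 0.02339035289408552
```

View pics/w19.png

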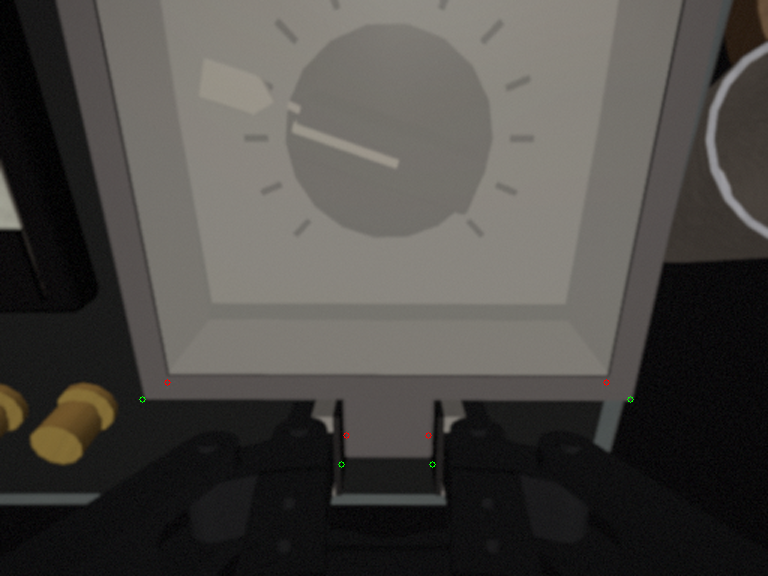

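>>> {"name": "servo_tool", "arguments": {"linear": [[0.001,0,0],[0.001,0,0],[0.001,0,0],[0,0,0]], "rot": [[0,0,0],[0,0,0],[0,0,0],[0,0,0]]}}

```text
clock: 25.4
ee_pos: [0.4641, -0.0935, 0.0846]
tcp_rot: [2.494, 0.189, -1.757]
contact_force: [-6.8, 1.3, -1.0]
grip_width: 0.0232
```

```bash
cat > th.py <<'E'
from cell import *
from h import *
import sys
p=np.load('unit.npy');o=get_obs();R=Ro.from_rotvec(o['tcp_rot']).as_matrix()
m=camera_model('wrist');f=grab_frame('wrist');im=cv2.resize(f,(768,576),interpolation=cv2.INTER_CUBIC)[...,::-1].copy()
H=Pn(p[3],0,p[4])
for th,col in ((0,(0,0,255)),(.05,(255,0,0)),(.1,(0,255,0))):
    for d,h,y in [(.148,.024,.012),(.148,.024,-.012),(.12,.036,.054),(.12,.036,-.054)]:
        v=Ro.from_rotvec([0,th,0]).apply(-d*u_+h*n_)+[0,y,0]
        a=proj(m,U2W(p,H+v))[0]; cv2.circle(im,tuple(int(t) for t in (a+.5)*1.5),3,col,1)
cv2.imwrite(sys.argv[1],im)
print(o['clock'],o['contact_force'],o['ee_pos'],o['grip_width'])
E
python3 th.py pics/w20.png
```

```text
25.4 [-6.82259948  1.30537165 -1.02006173] [ 0.46413327 -0.09348325  0.08456905] 0.0232406997306282
```

View pics/w20.png

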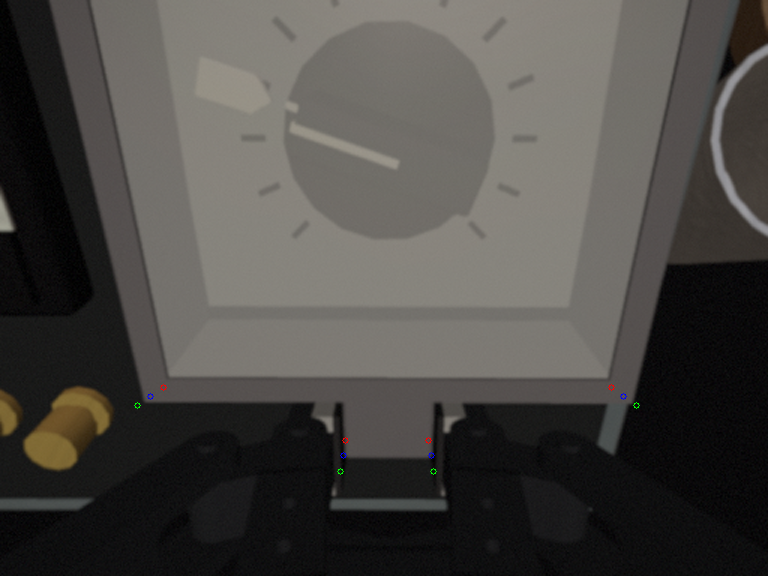

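>>> {"name": "servo_tool", "arguments": {"linear": [[0,0,0],[0,0,0],[0,0,0],[0,0,0],[0,0,0]], "rot": [[0,0,0],[0,0,0],[0,0,0],[0,0,0],[0,0,0]], "gripper": 0.4}}

```text
clock: 25.95
ee_pos: [0.4672, -0.0942, 0.0862]
tcp_rot: [2.498, 0.186, -1.749]
contact_force: [-0.8, -0.1, -0.6]
grip_width: 0.0508
```

```bash
python3 th.py pics/w21.png
```

```text
25.95 [-0.81242784 -0.14543981 -0.57727597] [ 0.4672157  -0.09424589  0.08618522] 0.05084765247472469
```

View pics/w21.png

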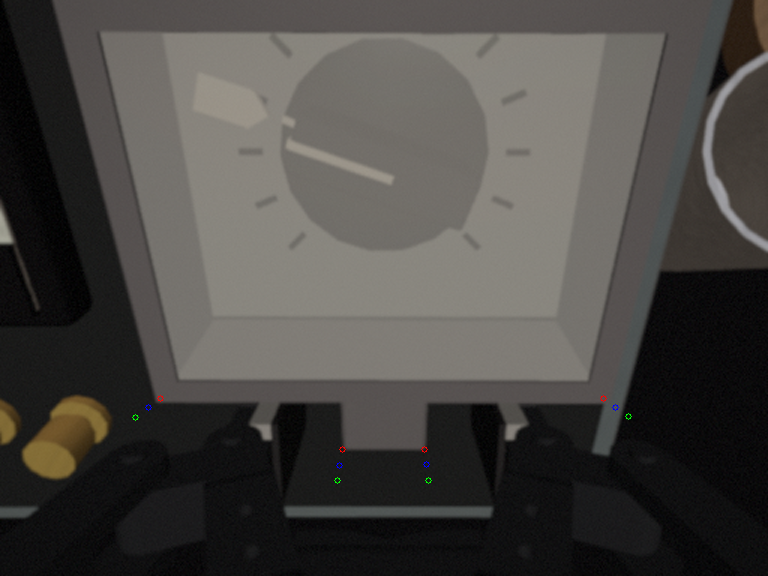

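>>> {"name": "servo_tool", "arguments": {"linear": [[-0.01,0,0],[-0.015,0,0],[-0.02,0,0],[-0.02,0,0],[-0.02,0,0],[-0.02,0,0],[-0.02,0,0],[-0.02,0,0],[0,0,0],[0,0,0]], "rot": [[0,0,0],[0,0,0],[0,0,0],[0,0,0],[0,0,0],[0,0,0],[0,0,0],[0,0,0],[0,0,0],[0,0,0]]}}

```text
clock: 27.0
ee_pos: [0.418, -0.1015, 0.2229]
tcp_rot: [2.499, 0.186, -1.748]
contact_force: [-0.0, -0.3, 0.1]
grip_width: 0.0514
```

```bash
python3 th.py pics/w22.png; python3 - <<'E'
from cell import *
import cv2
f=grab_frame('scene');cv2.imwrite('pics/sc22.png',f[...,::-1])
E
```

```text
27.0 [-0.02648996 -0.29080621  0.10711061] [ 0.41797508 -0.10149334  0.22289053] 0.05142724347107947
```

View pics/w22.png

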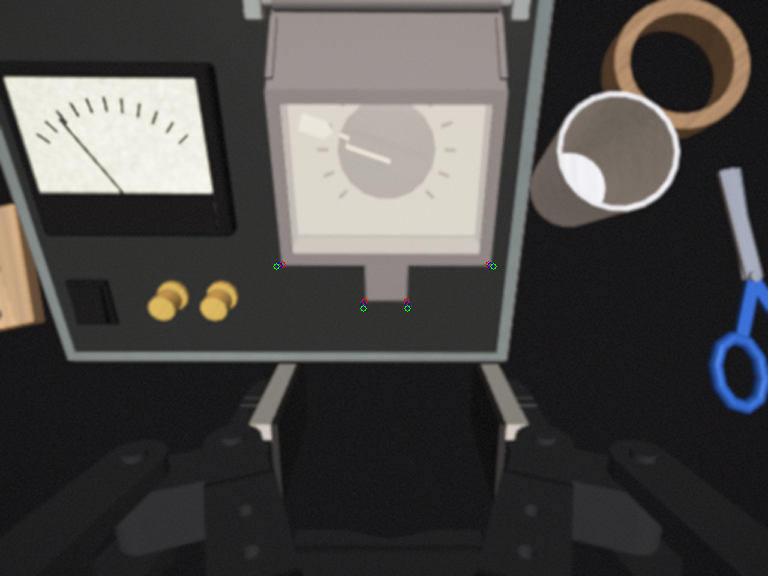

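View pics/sc22.png

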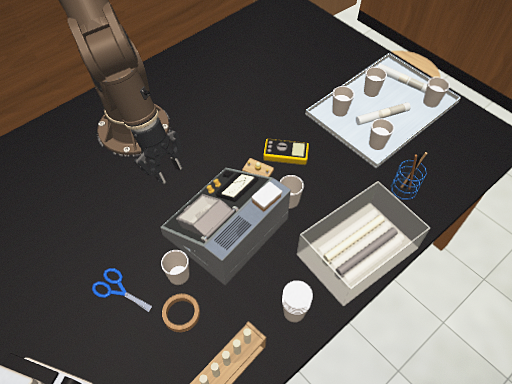

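The guard is shut: its tab corners at about (365,300) and (407,300) sit on the closed-model marks. The pointer is in line with the index, the bench is unchanged and the robot is clear, so I'm handing in.

```bash
python3 -c "
from cell import *
print(close_job())"
```

```text
the job is handed in; nothing more can be done
None
```

I flipped the guard right back to its stop, turned the selector from about -3.5° to the index, lowered the guard shut and handed the job in at about 27 s of 72 s. The hand-in gave no verdict, so the results below are from my own checks.

- **Selector:** after releasing the knob, the pointer measured about -70.4° and the index about -71.5°. They differ by about 1.2°, against the 6° allowed. Through the closed window they still line up.
- **Guard:** in the last wrist picture its outline matches the shut position. I saw no slam, but I could not measure its speed.
- **Bench:** the last scene picture shows everything where it was. The arm is clear and the contact force reads near zero.

Two things did not go exactly as planned:

- **Guard lowering:** the tab slipped in the fingers near the end, so the guard was still about 0.075 rad open when I let go. It dropped that last bit freely, below the 0.15 rad at which it slams.
- **Joint 6:** while the knob was held at its final angle, joint 6 read 0.117 rad against its stated lower limit of 0.12. I backed off right after releasing. I can't tell whether that counts as passing the joint's range.

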